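Wedge the sprung keeper open and swap the filters in the dock

TASK

Swap the welding filters in the dock: push the wooden wedge into the pocket beside the dock so that it holds the sprung keeper bar back by itself, then put every used filter from the dock into the blue crate and every new filter from the plywood stand into a slot of the dock, upright and fully home. Then pull the wedge out so that the keeper springs shut over the new filters, and leave the wedge lying on the bench clear of the dock. The filters are fragile: grip them with no more than 60 N and do not ram them down or drop them, and leave the other things on the bench alone.

Things in the scene. Friction and masses are not known exactly. Their poses are not given: they have to be found in the camera images.
- dock: Filter dock, fixed: grey block 86 x 152 x 48 mm (its x, y, z), origin at the centre of its underside. Three upright slots 48 mm apart along its y, open at the top, each 67 mm (x) by 13 mm (y) inside, 40 mm deep, mouth chamfered 3 mm; slot floor 8 mm above the bench. On its -y side is the wedge pocket, between a dark steel cheek 30 mm high and a steel roller on the keeper.
- slot0 (a point): Centre of the floor of the dock's slot at dock y = -48 mm (the slot next to the wedge pocket); axes as the dock's.
- slot1 (a point): The same for the middle slot.
- slot2 (a point): The same for the slot at dock y = +48 mm.
- pocket (a point): Wedge pocket: point at bench height on the cheek's face, opposite the roller; axes as the dock's. The cheek's face is the plane x = 0 here, from y = -18 to +50 mm, where a flange is the wedge's end stop. The wedge goes in from the open -y end along +y, tip first, sliding on the bench, its flat face along the cheek; its slope pushes the roller and keeper back to +x.
- roller (a point): Point of the roller nearest the cheek, at bench height; moves with the keeper along +x. The roller turns freely, is upright, 14 mm in diameter, z 4 to 32 mm. Gap to the cheek: 10 mm plus the keeper joint.
- keeper (a joint): Sprung keeper of the dock: a steel bar along the dock's y over the far (+x) ends of all three slots, 92 to 100 mm above the bench, sliding along dock +x. 0 = shut (covers dock x 20 to 32 mm: no filter can be lifted out or put in), end stop 0.026 m; 0.018 with the wedge in, which clears the filters by 5 mm. A spring shuts it: 4 N at 0, 5.5 N at 0.018; driving the wedge in takes about 8 N.
- keeper_bar (a point): Middle of the top of the keeper bar; moves with it.
- wedge: Loose hardwood wedge, 110 mm long (x, tip to +x), 28 mm thick (y), 36 mm high as it lies (z), 80 g; origin at the centre of its underside. The +y face is flat all along; the other is parallel to it from x = -55 to +13 mm, then slopes in to a 4 mm tip at x = +55. With the tip at the end stop the parallel part is 8 mm past the roller and 42 mm stick out past the cheek, to be gripped from above.
- blue_crate: Loose open blue plastic crate 92 x 136 x 58 mm (x, y, z), inside 80 x 126 mm, floor 2 mm thick; origin at the centre of its underside. For the used filters.
- stand: Plywood stand, fixed, 92 x 156 x 40 mm, origin at the centre of its underside; three slots 69 x 13 mm, 48 mm apart along its y, floor 8 mm above the bench. The new filters stand in it.
- used0: Used filter: fragile welding filter cassette, a black framed plate 64 mm wide (x), 10 mm thick (y), 80 mm high (z), 90 g, the same both ways round; origin at the centre of its lower edge. Stands in a slot of the dock at the start, its top 88 mm above the bench. Grip at most 60 N. May be absent.
- used1: Used filter, as used0. May be absent.
- used2: Used filter, as used0. May be absent.
- new0: New filter, the same in shape and size as used0; stands in the plywood stand at the start, top 88 mm above the bench. May be absent.
- new1: New filter, as new0. May be absent.
- new2: New filter, as new0. May be absent.
- tape_measure: Bystander: yellow tape measure; leave it alone.
- bolt_m8: Bystander: rusty bolt; leave it alone.
Not all that is in view belongs to the job. What is shaped like the used1 but yellow is not meant.

How it is judged:
By the outcome, as a careful person would: the job done as asked, in the order asked, and still so for the second after the job is handed in, with the robot touching nothing.
Of used0, used1, used2 only 1 to 2 are there at a start; the rules pass over those that are not, and their reading is None.
Of new0, new1, new2 only 2 to 3 are there at a start; the rules pass over those that are not, and their reading is None.
At some moment in a run one of wedge, blue_crate may be knocked a few centimetres aside while the robot is not near it.
It also fails if it takes over 210 s, if anything falls off the work surface, if the arm or the gripper's body presses on something with over 40 N, if the wrist force passes 120 N, or if a joint passes its speed limit or range.

ROBOT

A 6-joint arm with a two-finger parallel gripper is mounted at the origin on a cart in front of the work surface, level with it; the furniture and walls round the work are solid. World frame = base frame: x ahead of the robot, y to its left, z up, the work surface at z = 0. Lengths are in mm, angles in rad, forces in N, time in s.
With the tool pointing down it reaches from about 350 to 875 mm from the base axis. Payload 4.2 kg.
Tool frame: the origin (TCP) lies at the very end of the fingers, on their centre line; the grasp point (between the pads) lies 19 mm behind it; z points along the fingers, y is the line along which they close (so a half turn about z gives the same grasp; the last joint's range is limited). The gripper opens to 85 mm and grips with 20 to 120 N. Pads are 22 mm wide; open, the fingers measure 114 mm over their backs; the gripper's body (76 mm by 85 mm) begins 54 mm behind the grasp point. The pads swing forward as they close: fully open they stand 13 mm farther back than shut.
Start: joints at [1.509, 0.385, 0.008, 0, -1.194, -0.259], TCP at [197.046, 593.104, 194.412] pointing down, gripper open.
Joint ranges: [-3.14, 3.14], [-1.21, 2.06], [-1.07, 1.41], [-3.16, 2.05], [-2.99, -0.16], [-3.1, 3.1]. Speed limits (rad/s): [2.79, 2.79, 3.14, 3.14, 3.14, 3.14].

INTERFACE

Orientations are given as a unit quaternion [x, y, z, w].
In Python, from bench import arm gives the robot as it stands. The module is installed in compiled form; this text tells all that it offers.
- The arm moves only by the tool drive_tool, never from a script. Its argument "targets" is a list of rows, each a list of 5 numbers: the closure, from -1 (fully open) to 1 (shut), then the shift along the tool's x, y, z in mm, then the turn about the tool's z in degrees. In form: [[grip, tx, ty, tz, roll], ...]. A call has 1 to 12 rows; each row is the pose to reach, as a shift and turn from the pose commanded when the call began, along the tool's axes at that moment; what a row does not reach only later rows make up. A row lasts 1/10 s, in which the tool goes at most 50 mm and 8.59 degrees, less where a joint would pass 70% of its speed; a pose out of reach is approached as far as the arm can. A call with a gripper value outside its range is refused whole. The fingers move at their own pace and stop on an object; the grip force is fixed at half the most. Time passes only in rows, so rows that repeat a pose let the fingers close. It gives the time, the measured TCP pose, the force, the opening and the grip force at its end, in the units of the state.
- arm.read_state(): the state, without advancing time (a new reading comes with each control period).
- arm.get_image(name): name is "scene" or "top"; returns the picture (384x512x3 uint8, blue, green, red); there is no depth.
- arm.camera_params(name): a dict with "fov_y" (degrees; the focal length in pixels is half the picture's height over the tangent of half this angle, whatever the lens; pixels are square), "cx", "cy" (the principal point, pixels), "rvec" (rotation vector, rad) and "tvec" (3), from world to camera coordinates, as OpenCV has them. Camera axes: x right, y down, z forward; pixel columns grow to the right and rows downward; lengths in mm; the calibration is good to about 2 mm. A picture is of the moment at which its call begins. camera_params takes no time and is no camera call.
- arm.job_done(): hands the job in; it is judged then, once.
The state is a dict: "clock": time; "joints": joint angles; "joint_vel": joint speeds; "joint_efforts": joint torques, N m; "position": TCP position; "ee_rot": TCP orientation; "contact_force": force on the tool from outside, world axes, zero at the start; "wrist_torque": the same for the moment, N m; "gripper_width": finger opening in mm; "grasp_force": force on a finger pad.
Only numpy, scipy, OpenCV 4.12 (cv2) and the standard library are available. Lean on these libraries where they do the work, as an engineer would, in place of code of your own. Each camera call takes 0.05 s, during which the arm holds its last target. There are 200 camera calls.

## Working session

There is one attempt and no reset: what is moved stays moved. The work goes in short steps, Python scripts to look and compute and a tool call to move; the robot and the scene stay as the last step left them, time stands still between calls to the robot, and variables do not carry over. Pictures are saved under pics/ and viewed, at most 14 in all, crops included, and the job is handed in when it is done.

Besides the shell and the picture viewer there is one more tool, called after "Call:" by a JSON object that holds its "op" and its "data", one argument or row to a line. drive_tool: Moves the arm, as the interface text tells. Its arguments: {"type":"object","properties":{"targets":{"type":"array","items":{"type":"array","items":{"type":"number"}}}},"required":["targets"]}

```bash
mkdir -p pics; cat > h.py <<'E'
import numpy as np,cv2
from bench import arm
from scipy.spatial.transform import Rotation as R
def cam(n):
    p=arm.camera_params(n);f=192/np.tan(np.radians(p['fov_y'])/2)
    return np.array([[f,0,p['cx']],[0,f,p['cy']],[0,0,1]]),np.array(p['rvec'],float),np.array(p['tvec'],float)
def px(n,P):
    K,r,t=cam(n);return cv2.projectPoints(np.array(P,float).reshape(-1,1,3),r,t,K,None)[0].reshape(-1,2)
def w(n,uv,z):
    K,r,t=cam(n);M=cv2.Rodrigues(r)[0];o=-M.T@t
    d=(np.linalg.inv(K)@np.c_[np.array(uv,float).reshape(-1,2),np.ones(np.size(uv)//2)].T).T@M
    return o+d*((z-o[2])/d[:,2])[:,None]
def snap(n,f,crop=None,s=1):
    im=arm.get_image(n);cv2.imwrite(f'pics/{f}_raw.png',im)
    if crop: a,b,c,d=crop;im=im[b:d,a:c]
    cv2.imwrite(f'pics/{f}.png',cv2.resize(im,None,fx=s,fy=s,interpolation=cv2.INTER_CUBIC))
def st():
    s=arm.read_state();m=R.from_quat(s['ee_rot']).as_matrix()
    print(s['clock'],np.round(s['position'],1),'x',np.round(m[:,0],3),'y',np.round(m[:,1],3),'z',np.round(m[:,2],3),s['gripper_width'],s['grasp_force'],np.round(s['contact_force'],1));return s,m
E
python3 -c "
from h import *
print(arm.camera_params('scene'),arm.camera_params('top'));st()
snap('top','t0',None,1.5);snap('scene','s0',None,1.5)"
```

```text
{'fov_y': 42.74368320470765, 'cx': 258.4820734503977, 'cy': 192.081924123832, 'rvec': array([ 2.00393296, -0.83572956,  0.43097303]), 'tvec': array([-462.2458981 ,  215.63479292, 1104.02222117])} {'fov_y': 45.28078742969297, 'cx': 250.86104900030247, 'cy': 186.02512041519077, 'rvec': array([ 2.13369684, -2.19943008,  0.13631064]), 'tvec': array([-168.46711325,  535.41996985, 1414.03077597])}
0.0 [196.9 592.5 193.3] x [ 0.949 -0.315  0.   ] y [-0.315 -0.949  0.002] z [-0.001 -0.002 -1.   ] 85.2418552309589 0.0 [-0.3  0.3 -0. ]
```

View pics/t0.png

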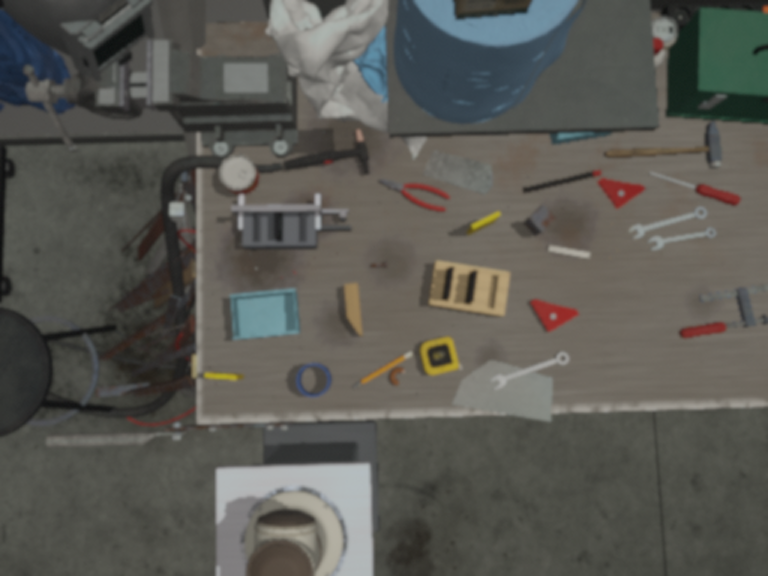

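View pics/s0.png

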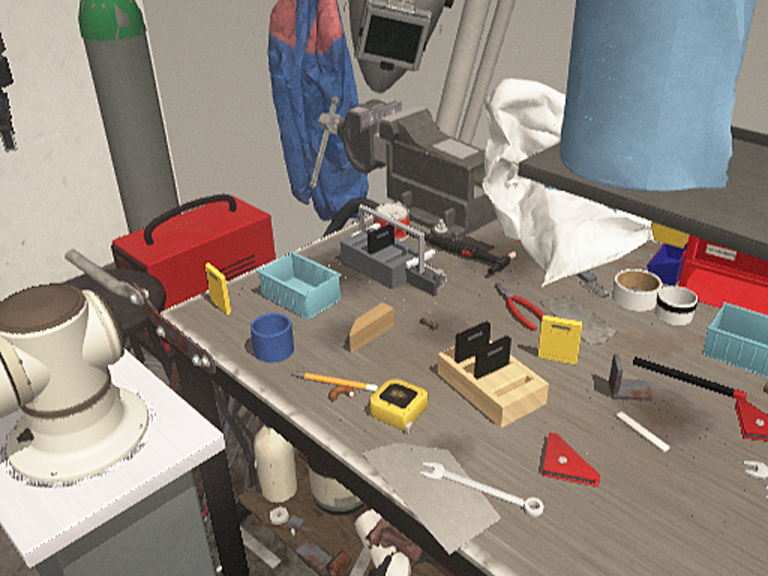

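The top view shows the dock at about (278,228), crate (265,314), wedge (352,310) and stand (468,288). Two new filters stand in the stand and one used filter is in the dock. I'll zoom in for the details.

```bash
python3 -c "
from h import *
a=cv2.imread('pics/t0_raw.png');
def up(c,s):
    x0,y0,x1,y1=c;return cv2.resize(a[y0:y1,x0:x1],None,fx=s,fy=s,interpolation=cv2.INTER_CUBIC)
cv2.imwrite('pics/z1.png',up((140,120,350,270),3.8))
a=cv2.imread('pics/s0_raw.png');cv2.imwrite('pics/z2.png',up((165,125,375,282),3.8))
print(px('top',[[500,0,0],[500,100,0],[600,0,0]]))"
```

```text
[[193.3365036  198.21682403]
 [161.99604314 199.15470269]
 [192.82535578 167.30158285]]
```

View pics/z1.png

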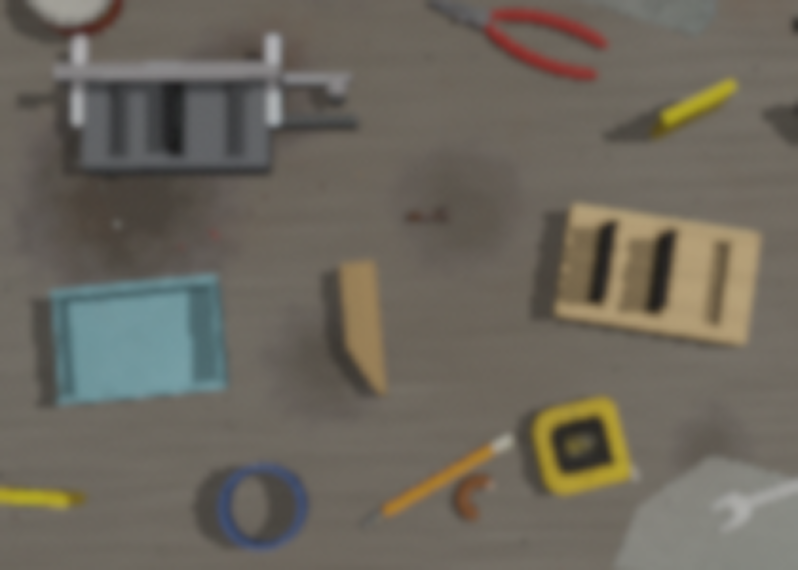

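View pics/z2.png

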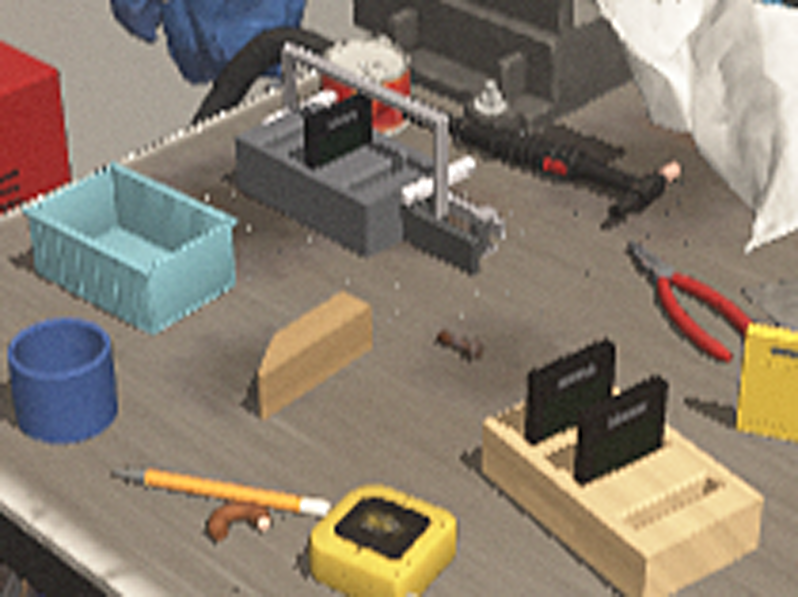

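```bash
cat > fit.py <<'E'
from h import *
from scipy.optimize import least_squares
def fit(obs,x0):
    # obs: (cam, local pt, uv)
    def wp(p,l): c,s=np.cos(p[2]),np.sin(p[2]);return [p[0]+c*l[0]-s*l[1],p[1]+s*l[0]+c*l[1],l[2]]
    f=lambda p:np.concatenate([px(n,wp([p[0],p[1],p[2]],l))[0]-uv for n,l,uv in obs])
    r=least_squares(f,x0,x_scale=[10,10,.1],loss='soft_l1');return r.x,r.fun.reshape(-1,2)
T=lambda u,v:('top',(140+u/3.8,120+v/3.8)); S=lambda u,v:('scene',(165+u/3.8,125+v/3.8))
def go(name,x0,*o):
    x,e=fit([(a[0],l,np.array(a[1])) for l,a in o],x0);print(name,np.round(x[:2],1),round(np.degrees(x[2]),2));print(np.round(e*1,1).tolist())
E
cat > f1.py <<'E'
from fit import *
for n in('top','scene'):
    K,r,t=cam(n);print(n,-cv2.Rodrigues(r)[0].T@t)
print(w('top',T(175,125)[1],48),w('top',T(140,340)[1],30),w('top',T(360,320)[1],36),w('top',T(660,270)[1],40))
go('stand',[480,-300,0],((46,78,40),T(572,204)),((46,-78,40),T(760,233)),((-46,-78,40),T(745,342)),((-46,78,40),T(558,315)),
 ((-46,78,40),S(484,425)),((-46,-78,40),S(650,545)),((46,-78,40),S(762,495)),((-46,-78,0),S(650,595)))
go('wedge',[480,-40,np.pi],((-55,-14,36),T(342,263)),((-55,14,36),T(376,263)),((55,14,36),T(385,390)),((13,-14,36),T(346,340)),
 ((55,14,36),S(262,368)),((55,14,0),S(262,415)),((-55,14,0),S(371,340)),((-55,14,36),S(371,310)),((-55,-14,36),S(345,293)),((13,-14,36),S(283,333)))
go('crate',[480,120,0],((46,68,58),T(52,290)),((46,-68,58),T(217,276)),((-46,-68,58),T(226,388)),((-46,68,58),T(58,403)),
 ((-46,68,58),S(25,208)),((-46,-68,58),S(152,270)),((46,-68,58),S(236,222)),((46,68,58),S(115,168)),((-46,-68,0),S(152,330)))
go('dock',[620,80,0],((-43,76,48),T(82,164)),((-43,-76,48),T(270,168)),
 ((-43,76,48),S(235,150)),((-43,-76,48),S(367,213)),((-43,-76,0),S(368,252)))
E
python3 f1.py
```

```text
top [ 363.93157193 -167.20088263 1467.69766081]
scene [-231.75671458 -914.83810383  767.06894611]
[[638.47071813  14.93590405  48.        ]] [[463.5016194   48.57215202  30.        ]] [[ 474.04588969 -132.59897845   36.        ]] [[ 507.45451859 -380.09994639   40.        ]]
stand [ 506.  -378.5] -9.65
[[-0.2, -0.0], [-0.3, -0.8], [0.2, -0.5], [-0.3, -0.2], [-0.5, -0.7], [0.2, 3.0], [0.8, -0.0], [-1.0, 3.4]]
wedge [ 468.8 -134.5] 182.06
[[-0.2, -0.6], [-0.2, -1.1], [-0.3, 0.6], [0.1, 0.9], [-0.3, 1.7], [0.4, 0.7], [0.9, 1.8], [0.7, -1.4], [-0.1, -0.8], [-1.8, -0.5]]
crate [462.9  45.2] 3.42
[[-0.3, -0.2], [0.5, -0.5], [0.4, -0.1], [0.1, 0.0], [-0.9, -0.3], [-1.5, 0.4], [0.9, -0.8], [-0.2, -2.2], [0.2, 2.5]]
dock [646.7  12.5] -1.78
[[0.6, 0.7], [-0.1, -0.3], [0.2, -3.7], [-0.2, -1.9], [-0.2, 2.0]]
```

Call:
{"op": "drive_tool", "data": {
  "targets": [
    [-1,260,296,0,-20.4],
    [-1,260,296,0,-20.4],
    [-1,260,296,0,-20.4],
    [-1,260,296,0,-20.4],
    [-1,260,296,0,-20.4],
    [-1,260,296,0,-20.4],
    [-1,260,296,0,-20.4],
    [-1,260,296,0,-20.4],
    [-1,260,296,0,-20.4],
    [-1,260,296,0,-20.4],
    [-1,260,296,0,-20.4]
  ]
}}

```text
clock: 1.2
position: [350.4, 230.7, 194.4]
ee_rot: [1.0, 0.018, -0.0, -0.0]
contact_force: [0.3, 0.2, 0.6]
gripper_width: 85.5
grasp_force: 0.0
```

```bash
python3 -c "
from h import *
s,m=st();print(m.T@(np.array([504.8,-133.2,120])-s['position']))
snap('top','t1');snap('scene','s1')"
```

```text
1.2 [350.4 230.7 194.4] x [ 0.999  0.036 -0.   ] y [ 0.036 -0.999 -0.   ] z [-0.  0. -1.] 85.54575256361355 0.0 [0.3 0.2 0.6]
[141.33750379 369.2385316   74.3095976 ]
```

Call:
{"op": "drive_tool", "data": {
  "targets": [
    [-1,141,369,70,0],
    [-1,141,369,70,0],
    [-1,141,369,70,0],
    [-1,141,369,70,0],
    [-1,141,369,70,0],
    [-1,141,369,70,0],
    [-1,141,369,70,0],
    [-1,141,369,70,0],
    [-1,141,369,70,0],
    [-1,141,369,70,0]
  ]
}}

```text
clock: 2.3
position: [504.5, -133.8, 123.3]
ee_rot: [1.0, 0.017, -0.001, -0.0]
contact_force: [0.4, 1.3, 0.3]
gripper_width: 85.1
grasp_force: 0.0
```

```bash
cat > ov.py <<'E'
from h import *
def box(x0,x1,y0,y1,z0,z1):
    c=[(x,y,z) for z in(z0,z1) for x,y in((x0,y0),(x1,y0),(x1,y1),(x0,y1))]
    return [(c[a],c[b]) for a,b in((0,1),(1,2),(2,3),(3,0),(4,5),(5,6),(6,7),(7,4),(0,4),(1,5),(2,6),(3,7))]
def draw(im,n,crop,s,pose,segs,col):
    x,y,a=pose;a=np.radians(a);c,d=np.cos(a),np.sin(a)
    for p,q in segs:
        P=[(x+c*l[0]-d*l[1],y+d*l[0]+c*l[1],l[2]) for l in(p,q)]
        uv=(px(n,P)-np.array(crop[:2])+.5)*s-.5
        cv2.line(im,*[tuple(int(v) for v in np.round(u*8)) for u in uv],col,1,cv2.LINE_AA,3)
def crop(f,c,s): 
    a=cv2.imread(f'pics/{f}_raw.png')[c[1]:c[3],c[0]:c[2]];return cv2.resize(a,None,fx=s,fy=s,interpolation=cv2.INTER_CUBIC)
DOCK=box(-43,43,-76,76,0,48)+sum([box(-33.5,33.5,y-6.5,y+6.5,48,48)[:4] for y in(-48,0,48)],[])+box(20,32,-76,76,92,100)+box(-32,32,-5,5,8,88)
E
python3 -c "
from ov import *
c1=(150,125,240,170);c2=(220,130,305,202);A=crop('t0',c1,8);B=crop('s0',c2,8)
A2=A.copy();draw(A2,'top',c1,8,(646.7,12.5,-1.78),DOCK,(0,255,255))
B2=B.copy();draw(B2,'scene',c2,8,(646.7,12.5,-1.78),DOCK,(0,255,255))
cv2.imwrite('pics/o1.png',cv2.resize(np.vstack([A[:290],A2[:290]]),None,fx=1,fy=1));cv2.imwrite('pics/o2.png',B2)
st()"
```

```text
2.3 [ 504.5 -133.8  123.3] x [ 0.999  0.034 -0.002] y [ 0.034 -0.999 -0.   ] z [-0.002  0.    -1.   ] 85.1352746633683 0.0 [0.4 1.3 0.3]
```

View pics/o1.png

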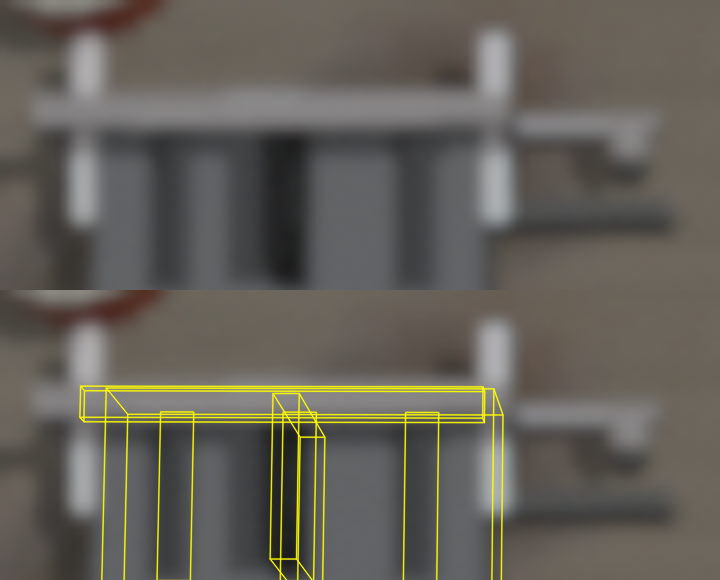

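View pics/o2.png

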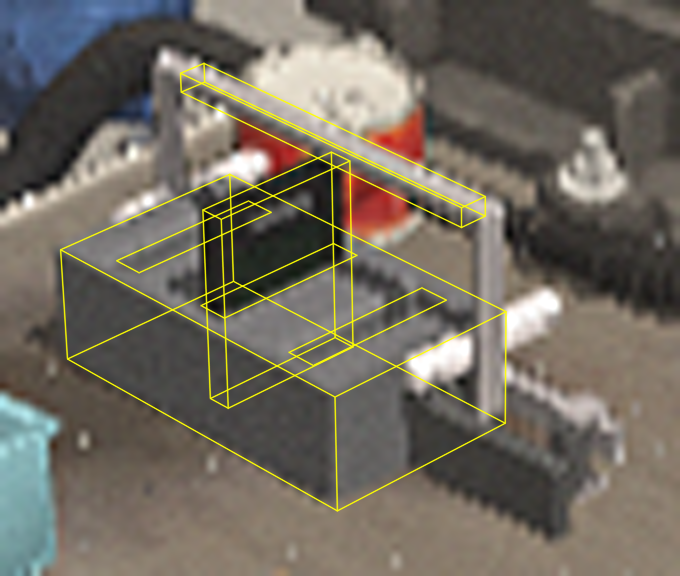

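The dock overlay sits about 3–4 mm too far to −y, and x should go up by about 1.5 mm. I'll correct the dock pose to (648, 16) and pick up the wedge now.

Call:
{"op": "drive_tool", "data": {
  "targets": [
    [-1,0,0,40,0],
    [-1,0,0,70,0],
    [-1,0,0,95,0],
    [-1,0,0,115,0],
    [-1,0,0,115,0],
    [1,0,0,115,0],
    [1,0,0,115,0],
    [1,0,0,115,0],
    [1,0,0,115,0],
    [1,0,0,115,0],
    [1,0,0,115,0],
    [1,0,0,115,0]
  ]
}}

```text
clock: 3.5
position: [504.4, -133.7, 9.5]
ee_rot: [1.0, 0.018, 0.0, -0.0]
contact_force: [-0.7, -0.3, 0.0]
gripper_width: 0.1
grasp_force: 0.0
```

```bash
python3 -c "
from ov import *
T=lambda u,v:(150+(u+.5)/8-.5,125+(v+.5)/8-.5)
print('cheek edge',w('top',[T(560,206),T(670,206),T(670,232)],30),'roller',w('top',T(630,182),32),'filtertop',w('top',[T(267,280),T(303,280)],88),'slots',w('top',[T(151,200),T(190,200),T(396,200),T(435,200)],48))
print('bar',w('top',[T(70,93),T(500,93),T(70,130),T(500,130)],100))
c1=(150,125,240,170);c2=(220,130,305,202);A=crop('t0',c1,8);B=crop('s0',c2,8)
p=(648,16,-1.2);CH=box(-40,-33,-148,-80,0,30)
draw(A,'top',c1,8,p,DOCK,(0,255,255));draw(A,'top',c1,8,p,CH,(0,255,0))
draw(B,'scene',c2,8,p,DOCK,(0,255,255));draw(B,'scene',c2,8,p,CH,(0,255,0))
cv2.imwrite('pics/o3.png',cv2.resize(np.vstack([cv2.resize(A,(680,340)),cv2.resize(B,(680,576))]),None,fx=.65,fy=.65));st()"
```

```text
cheek edge [[ 647.16427806  -88.9613794    30.        ]
 [ 645.89348093 -132.52978228   30.        ]
 [ 635.43432669 -132.25316519   30.        ]] roller [[ 655.61872337 -116.99767175   32.        ]] filtertop [[610.47594904  19.53992234  88.        ]
 [610.07596928   5.90976108  88.        ]] slots [[650.66244506  69.80587215  48.        ]
 [650.21859811  54.58136158  48.        ]
 [647.87281976 -25.88179653  48.        ]
 [647.4284592  -41.12392455  48.        ]]
bar [[682.14909116  91.26140625 100.        ]
 [677.45787544 -71.08993626 100.        ]
 [667.90492892  91.37121311 100.        ]
 [663.2047441  -70.78875811 100.        ]]
3.5 [ 504.4 -133.7    9.5] x [0.999 0.035 0.   ] y [ 0.035 -0.999 -0.   ] z [ 0.  0. -1.] 0.08347738128824395 0.0 [-0.7 -0.3  0. ]
```

View pics/o3.png

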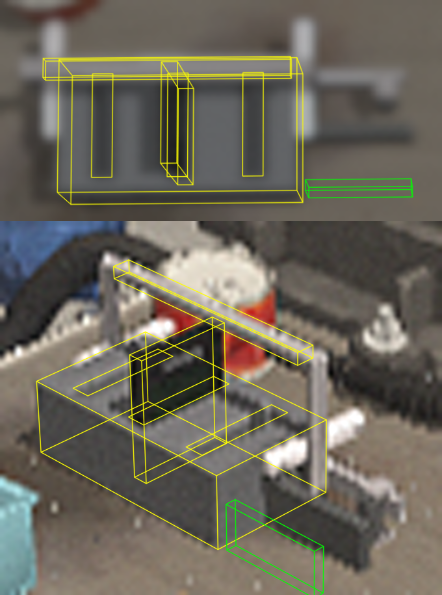

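The gripper closed on nothing, so the wedge has probably been moved. I'll raise the tool and look.

Call:
{"op": "drive_tool", "data": {
  "targets": [
    [-1,0,0,-40,0],
    [-1,0,0,-80,0],
    [-1,0,0,-130,0],
    [-1,0,0,-180,0],
    [-1,0,0,-180,0]
  ]
}}

```text
clock: 4.0
position: [509.1, -134.3, 197.4]
ee_rot: [1.0, 0.018, 0.008, 0.001]
contact_force: [-0.3, 0.4, 0.7]
gripper_width: 72.5
grasp_force: 0.0
```

```bash
python3 -c "
from ov import *
st();snap('top','t2');snap('scene','s2')
A=crop('t2',(140,120,300,250),3);B=crop('s2',(165,125,345,265),2.6);h=max(A.shape[0],B.shape[0])
B=cv2.resize(B,None,fx=1,fy=1);C=np.zeros((A.shape[0]+0,0,3))
cv2.imwrite('pics/v2.png',cv2.resize(np.hstack([A[:364],B[:364]]),None,fx=.84,fy=.84));print(A.shape,B.shape)
"
```

```text
4.0 [ 509.1 -134.3  197.4] x [0.999 0.036 0.016] y [ 0.036 -0.999  0.003] z [ 0.016 -0.002 -1.   ] 72.45187335055799 0.0 [-0.3  0.4  0.7]
(390, 480, 3) (364, 468, 3)
```

View pics/v2.png

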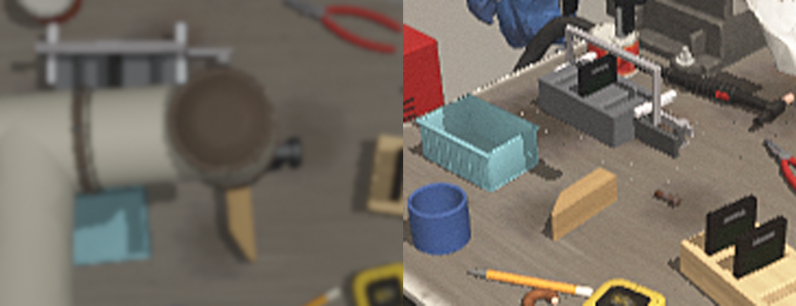

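```bash
python3 -c "
from ov import *
print(px('scene',[[509,-134,197],[509,-134,10],[504,-133,36]]),px('top',[[509,-134,197],[509,-134,0],[509,-134,270]]))
A=crop('s2',(0,0,512,384),.78);B=crop('t1',(140,120,300,250),2.3)
B2=crop('t0',(140,120,300,250),2.3)
C=np.zeros((600,770,3),np.uint8);C[:300,:399]=A[:300];C[:299,400:768]=B;C[300:599,400:768]=B2
D=crop('s1',(165,125,345,265),2.1);C[300:594,:378]=D
cv2.imwrite('pics/v3.png',C)
"
```

```text
[[254.43546212 151.89035024]
 [256.16185977 213.74921445]
 [254.32360317 206.34458929]] [[233.38348753 187.23657062]
 [235.17660763 194.16429349]
 [232.57126285 184.09853903]]
```

View pics/v3.png

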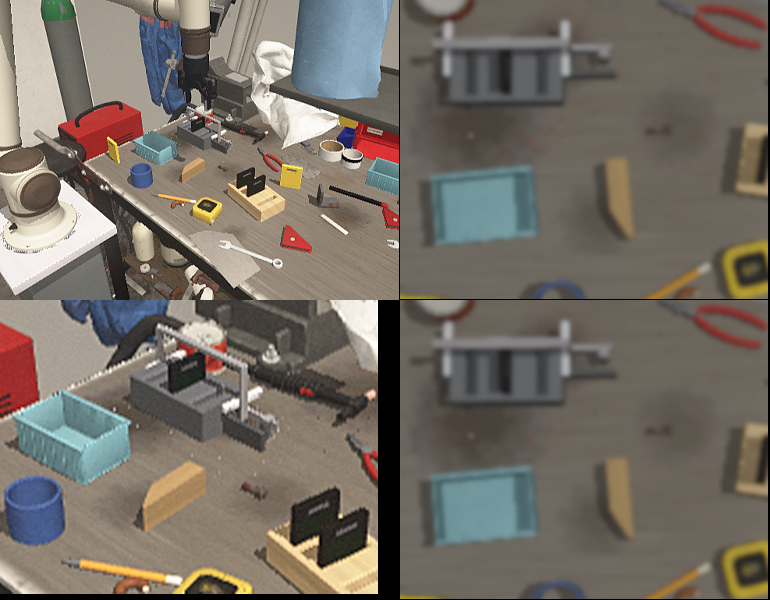

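```bash
python3 -c "
from ov import *
print(px('scene',[[509,-98,207],[509,-170,207],[509,-134,270],[509,-134,400]]))
a=cv2.imread('pics/s0_raw.png').astype(int);b=cv2.imread('pics/s2_raw.png').astype(int)
m=(abs(a-b).max(2)>40)
for v in range(60,165,5): 
    u=np.where(m[v,200:330])[0]+200; print(v,u.min() if len(u) else 0,u.max() if len(u) else 0,len(u))
v,u=np.where(m[:175,200:330]);i=v.argsort()[-12:];print(list(zip(u[i]+200,v[i])))
cv2.imwrite('pics/v4.png',crop('s2',(200,20,330,175),3.8))
"
```

```text
[[244.3231907  143.7371252 ]
 [264.71565595 153.0143259 ]
 [253.68113814 124.86203205]
 [252.20479272  71.96283385]]
60 233 268 27
65 233 267 35
70 235 267 12
75 235 267 27
80 240 267 28
85 240 267 15
90 247 252 6
95 228 265 19
100 228 264 19
105 228 267 21
110 228 261 17
115 234 263 16
120 235 275 21
125 236 275 10
130 237 270 12
135 262 270 6
140 262 269 8
145 0 0 0
150 0 0 0
155 0 0 0
160 0 0 0
[(np.int64(202), np.int64(172)), (np.int64(203), np.int64(172)), (np.int64(204), np.int64(172)), (np.int64(205), np.int64(172)), (np.int64(204), np.int64(173)), (np.int64(205), np.int64(173)), (np.int64(206), np.int64(173)), (np.int64(207), np.int64(173)), (np.int64(206), np.int64(174)), (np.int64(207), np.int64(174)), (np.int64(208), np.int64(174)), (np.int64(209), np.int64(174))]
```

View pics/v4.png

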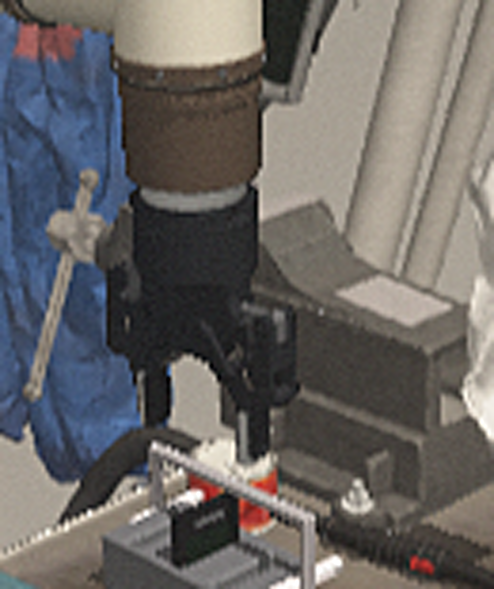

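```bash
python3 -c "
from h import *
print(px('scene',[[0,0,0],[0,0,20],[100,0,0]]),px('top',[[0,0,0],[0,0,100],[0,100,0]]))
s=arm.read_state();print(s['joints'],s['position'])
K,r,t=cam('scene');M=cv2.Rodrigues(r)[0]
# where on plane x=509,/y=-98 etc
for uv,y in(((240.8,130.5),-98),((266.6,141),-170)):
    o=-M.T@t;d=M.T@np.linalg.inv(K)@np.array([*uv,1]);print(o+d*(y-o[1])/d[1], o+d*(509-o[0])/d[0], o+d*(207-o[2])/d[2])
"
```

```text
[[ 53.05647012 287.91167105]
 [ 50.84948778 281.29693672]
 [ 93.40485163 266.60044904]] [[196.01686113 360.33019902]
 [192.17308466 369.46494969]
 [163.4041282  361.44455591]]
[ 5.22698772e-02  2.10961451e-01 -2.49903944e-01 -4.68858800e-04
 -1.10655700e+00  1.55365397e+00] [ 504.84106121 -133.46602255  190.72669423]
[499.10320596 -98.         246.93717253] [509.         -86.93894952 239.89391173] [555.22067509 -35.28088546 207.        ]
[ 515.97732919 -170.          236.78337631] [ 509.         -176.95030631  241.73162899] [ 557.97365282 -128.16632621  207.        ]
```

Call:
{"op": "drive_tool", "data": {
  "targets": [
    [-1,0,0,80,0],
    [-1,0,0,80,0],
    [-1,0,0,80,0],
    [-1,0,0,80,0],
    [-1,0,0,80,0]
  ]
}}

```text
clock: 4.6
position: [505.6, -133.7, 110.7]
ee_rot: [1.0, 0.018, 0.001, 0.0]
contact_force: [0.3, 0.3, 0.2]
gripper_width: 85.4
grasp_force: 0.0
```

```bash
python3 -c "
from ov import *
s,m=st();snap('top','t3');snap('scene','s3');p=s['position']
A=crop('t3',(185,140,285,240),4);B=crop('s3',(200,80,300,240),4)
for c,n,cr in((A,'top',(185,140)),(B,'scene',(200,80))):
  for P in([0,0,0],[0,36,-10],[0,-36,-10]):
    u=(px(n,p+m@np.array(P))[0]-cr)*4;cv2.circle(c,(int(u[0]),int(u[1])),3,(0,0,255),1)
  for x in (0,): pass
C=np.zeros((600,800,3),np.uint8);C[:400,:400]=A;C[:,400:]=B[:600];cv2.imwrite('pics/v5.png',C)
"
```

```text
4.6 [ 505.6 -133.7  110.7] x [0.999 0.036 0.002] y [ 0.036 -0.999  0.001] z [ 0.002 -0.001 -1.   ] 85.42125399607868 0.0 [0.3 0.3 0.2]
```

View pics/v5.png

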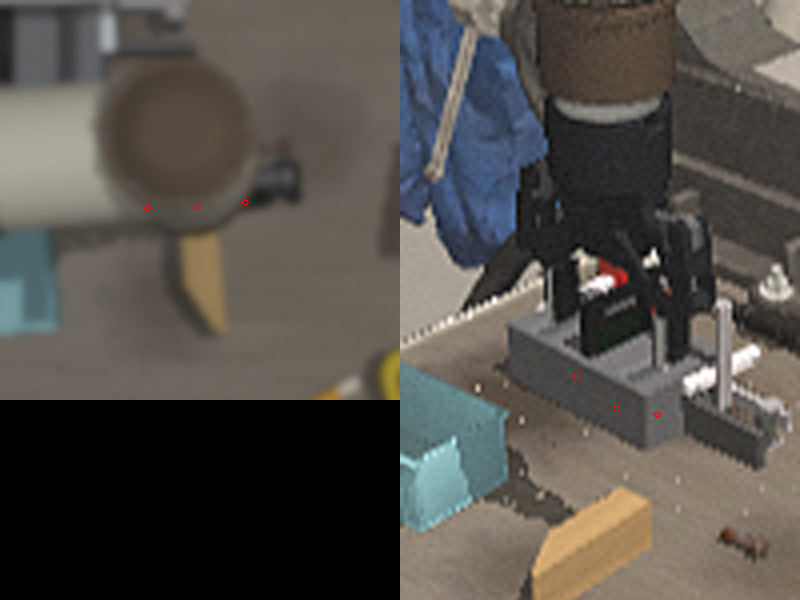

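The fingertips appear about 30 mm higher in the scene image than the TCP reading implies, which would explain closing above the wedge. I'll descend slowly and watch the force.

Call:
{"op": "drive_tool", "data": {
  "targets": [
    [-1,0,0,40,0],
    [-1,0,0,80,0],
    [-1,0,0,100,0],
    [-1,0,0,105,0],
    [-1,0,0,110,0],
    [-1,0,0,110,0],
    [-1,0,0,110,0]
  ]
}}

```text
clock: 5.4
position: [505.6, -133.6, 0.8]
ee_rot: [1.0, 0.018, 0.001, 0.0]
contact_force: [0.0, 0.6, -0.4]
gripper_width: 85.5
grasp_force: 0.0
```

Call:
{"op": "drive_tool", "data": {
  "targets": [
    [0,0,0,0,0],
    [0.2,0,0,0,0],
    [0.2,0,0,0,0],
    [0.2,0,0,0,0],
    [0.2,0,0,0,0],
    [1,0,0,0,0],
    [1,0,0,0,0],
    [1,0,0,0,0]
  ]
}}

```text
clock: 6.2
position: [504.4, -133.6, -0.6]
ee_rot: [1.0, 0.018, -0.0, -0.0]
contact_force: [-0.3, 0.3, -0.1]
gripper_width: -0.1
grasp_force: 0.0
```

Call:
{"op": "drive_tool", "data": {
  "targets": [
    [1,0,0,2,0],
    [1,0,0,2,0],
    [1,0,0,4,0],
    [1,0,0,4,0]
  ]
}}

```text
clock: 6.6
position: [504.6, -133.8, -0.9]
ee_rot: [1.0, 0.018, 0.0, 0.001]
contact_force: [-7.3, 3.9, 25.9]
gripper_width: 0.2
grasp_force: 12.9
```

```bash
python3 -c "
from ov import *
s,m=st();snap('scene','s4')
cv2.imwrite('pics/v6.png',crop('s4',(190,90,330,240),4))
print((px('scene',[s['position'],[505,-134,36]])-[190,90])*4)
"
```

```text
6.6 [ 504.6 -133.8   -0.9] x [0.999 0.037 0.001] y [ 0.037 -0.999  0.001] z [ 0.001 -0.001 -1.   ] 0.15911667593964776 12.918077512595119 [-7.3  3.9 25.9]
[[260.126646   510.88540654]
 [259.43147222 465.35005861]]
```

View pics/v6.png

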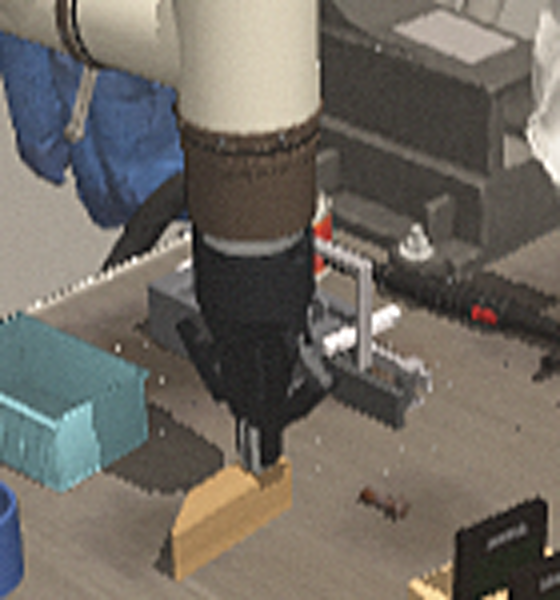

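The closed fingertips are resting on the wedge top, with xy spot on. So the z reading is about 37 mm low: true z ≈ reading + 37. I'll raise, open, then go down to the corrected height.

Call:
{"op": "drive_tool", "data": {
  "targets": [
    [1,0,0,-20,0],
    [-1,0,0,-30,0],
    [-1,0,0,-30,0],
    [-1,0,0,-30,0],
    [-1,0,0,-30,0],
    [-1,0,0,-30,0],
    [-1,0,0,-30,0],
    [-1,0,0,-30,0]
  ]
}}

```text
clock: 7.45
position: [504.2, -133.6, 25.0]
ee_rot: [1.0, 0.018, -0.0, 0.0]
contact_force: [-0.8, 0.6, 1.0]
gripper_width: 85.2
grasp_force: 0.0
```

Call:
{"op": "drive_tool", "data": {
  "targets": [
    [-1,0,0,20,0],
    [-1,0,0,40,0],
    [-1,0,0,50,0],
    [-1,0,0,55,0],
    [-1,0,0,55,0],
    [-1,0,0,55,0]
  ]
}}

```text
clock: 8.05
position: [505.0, -133.6, -29.1]
ee_rot: [1.0, 0.018, 0.001, 0.0]
contact_force: [-0.3, -0.4, 0.6]
gripper_width: 85.5
grasp_force: 0.0
```

Call:
{"op": "drive_tool", "data": {
  "targets": [
    [1,0,0,0,0],
    [1,0,0,0,0],
    [1,0,0,0,0],
    [1,0,0,0,0],
    [1,0,0,0,0],
    [1,0,0,0,0],
    [1,0,0,0,0]
  ]
}}

```text
clock: 8.75
position: [504.9, -133.6, -29.1]
ee_rot: [1.0, 0.018, 0.001, 0.0]
contact_force: [-0.2, 1.4, 4.2]
gripper_width: 26.7
grasp_force: 59.9
```

Gripped (26.7 mm, 60 N). Next I'll lift, turn, and carry the wedge to the pocket entry.

Call:
{"op": "drive_tool", "data": {
  "targets": [
    [1,0,0,-30,0],
    [1,0,0,-60,0],
    [1,20,15,-60,10],
    [1,40,30,-60,20],
    [1,60,45,-60,30],
    [1,80,60,-60,40],
    [1,100,75,-60,50],
    [1,120,90,-60,60],
    [1,140,105,-60,70],
    [1,150.5,115,-60,80],
    [1,150.5,115,-60,90],
    [1,150.5,115,-60,93.7]
  ]
}}

```text
clock: 9.95
position: [658.0, -243.4, 28.6]
ee_rot: [0.741, -0.671, -0.001, 0.001]
contact_force: [-0.4, 0.2, -0.6]
gripper_width: 27.3
grasp_force: 59.4
```

Call:
{"op": "drive_tool", "data": {
  "targets": [
    [1,0,0,0,0],
    [1,0,0,0,0],
    [1,0,0,0,0],
    [1,0,0,0,0]
  ]
}}

```text
clock: 10.35
position: [658.7, -243.1, 30.3]
ee_rot: [0.744, -0.668, -0.0, 0.0]
contact_force: [0.5, -0.1, -0.5]
gripper_width: 26.9
grasp_force: 59.4
```

```bash
python3 -c "
from ov import *
s,m=st();snap('top','t5');snap('scene','s5')
p=s['position']+[0,0,37];W=lambda a,b,c:p+m@np.array([-(a+36),b,0])+[0,0,c-8]
# predicted tip corners
P=[W(55,14,28+8),W(55,14,8),W(13,-14,36),W(-55,-14,36),W(-55,14,36)]
print(np.round(P,1));print(px('scene',P).round(1).tolist());print(px('top',P).round(1).tolist())
a=crop('s5',(215,130,315,205),8);
cv2.imwrite('pics/v7.png',a)
print((px('scene',P)-[215,130])*8)
"
```

```text
10.35 [ 658.7 -243.1   30.3] x [ 0.107 -0.994 -0.   ] y [-0.994 -0.107  0.   ] z [-0.  0. -1.] 26.879590684627598 59.3771356344223 [ 0.5 -0.1 -0.5]
[[ 635.  -154.1   95.4]
 [ 635.  -154.1   67.4]
 [ 667.3 -192.9   95.3]
 [ 674.6 -260.5   95.3]
 [ 646.8 -263.5   95.3]]
[[293.8, 171.6], [293.6, 180.4], [312.5, 172.2], [334.1, 180.1], [328.4, 184.5]]
[[239.9, 149.5], [240.0, 151.3], [252.4, 138.7], [274.5, 135.7], [275.8, 144.6]]
[[630.5959169  332.56739031]
 [629.08277701 403.22034052]
 [780.35139258 337.22428224]
 [953.16228597 400.51139813]
 [907.1093892  436.18289165]]
```

Call:
{"op": "drive_tool", "data": {
  "targets": [
    [1,0,-0.8,10,7.8],
    [1,0,-0.8,30,7.8],
    [1,0,-0.8,45,7.8],
    [1,0,-0.8,53,7.8],
    [1,0,-0.8,57,7.8],
    [1,0,-0.8,58,7.8],
    [1,0,-0.8,58,7.8],
    [1,0,-0.8,58,7.8]
  ]
}}

```text
clock: 11.25
position: [660.3, -243.3, -26.7]
ee_rot: [-0.696, 0.718, -0.001, 0.0]
contact_force: [-1.0, -0.0, -0.7]
gripper_width: 27.1
grasp_force: 59.4
```

```bash
cat > chk.py <<'E'
from ov import *
import sys
s,m=st()
E
python3 -c "
from ov import *
s,m=st();snap('top','t6');snap('scene','s6')
p=s['position'];h=-28.6-p[2]
W=lambda a,b,c:np.array([*(p+m@np.array([-(a+36),b,0]))[:2],c])
seg=[(W(55,14,36),W(55,14,1)),(W(55,14,36),W(-55,14,36)),(W(55,10,36),W(13,-14,36)),(W(55,14,1),W(-55,14,1))]
c2=(215,120,335,220);c1=(150,125,290,185)
B=crop('s6',c2,5);A=crop('t6',c1,5)
for im,n,c in((A,'top',c1),(B,'scene',c2)):draw(im,n,c,5,(0,0,0),seg,(0,255,255));draw(im,n,c,5,(646.2,-117,-1.66),[((0,-18,30),(0,50,30)),((10,0,32),(24,0,32)),((10,0,4),(10,0,32))],(0,255,0))
C=np.zeros((600,800,3),np.uint8);C[:500*1,:600]=B;
cv2.imwrite('pics/v8.png',np.vstack([cv2.resize(B[60:420],(600,360)),cv2.resize(A[:,100:],(600,300))[:240]]))
"
```

```text
11.25 [ 660.3 -243.3  -26.7] x [-0.03 -1.    0.  ] y [-1.     0.03  -0.002] z [ 0.002 -0.    -1.   ] 27.06132825985176 59.38175082206726 [-1.  -0.  -0.7]
```

View pics/v8.png

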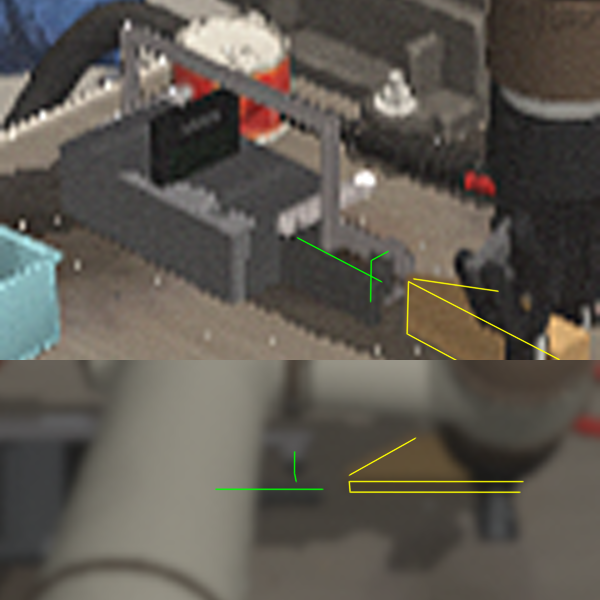

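The overlay matches the wedge and pocket: the tip is about 35 mm short of the roller and lined up with the gap. I'll push it in stages.

Call:
{"op": "drive_tool", "data": {
  "targets": [
    [1,0,1,1.5,0],
    [1,-10,1,1.5,0],
    [1,-20,1,1.5,0],
    [1,-28,1,1.5,0],
    [1,-28,1,1.5,0],
    [1,-28,1,1.5,0]
  ]
}}

```text
clock: 11.95
position: [659.6, -214.5, -29.0]
ee_rot: [-0.697, 0.717, -0.0, -0.0]
contact_force: [-0.4, 0.8, -0.4]
gripper_width: 27.3
grasp_force: 59.5
```

Call:
{"op": "drive_tool", "data": {
  "targets": [
    [1,-6,0,0,0],
    [1,-12,0,0,0],
    [1,-18,0,0,0],
    [1,-24,0,0,0],
    [1,-24,0,0,0]
  ]
}}

```text
clock: 12.45
position: [659.8, -191.2, -29.0]
ee_rot: [-0.697, 0.717, 0.0, -0.0]
contact_force: [-0.4, -3.3, -0.5]
gripper_width: 27.0
grasp_force: 59.5
```

Call:
{"op": "drive_tool", "data": {
  "targets": [
    [1,-6,0,0,0],
    [1,-12,0,0,0],
    [1,-18,0,0,0],
    [1,-24,0,0,0],
    [1,-28,0,0,0],
    [1,-28,0,0,0]
  ]
}}

```text
clock: 13.05
position: [660.6, -162.7, -29.0]
ee_rot: [-0.697, 0.718, 0.0, -0.0]
contact_force: [-1.5, -1.5, 1.5]
gripper_width: 27.4
grasp_force: 59.7
```

Call:
{"op": "drive_tool", "data": {
  "targets": [
    [1,-2,0,0,0],
    [1,-4,0,0,0],
    [1,-5,0,0,0],
    [1,-6,0,0,0],
    [1,-6,0,0,0]
  ]
}}

```text
clock: 13.55
position: [660.7, -160.0, -28.9]
ee_rot: [-0.696, 0.718, -0.001, -0.001]
contact_force: [-2.3, -10.6, 0.8]
gripper_width: 27.4
grasp_force: 59.5
```

Call:
{"op": "drive_tool", "data": {
  "targets": [
    [-1,3,0,0,0],
    [-1,3,0,0,0],
    [-1,3,0,0,0],
    [-1,3,0,0,0],
    [-1,3,0,0,0],
    [-1,3,0,-10,0],
    [-1,3,0,-50,0],
    [-1,3,0,-100,0],
    [-1,3,0,-150,0],
    [-1,3,0,-200,0],
    [-1,3,0,-200,0],
    [-1,3,0,-200,0]
  ]
}}

```text
clock: 14.75
position: [661.9, -159.9, 173.8]
ee_rot: [-0.696, 0.718, -0.002, 0.002]
contact_force: [-0.2, 1.0, -1.0]
gripper_width: 85.6
grasp_force: 0.0
```

```bash
python3 -c "
from ov import *
st();snap('scene','s7');snap('top','t7')
D=(647,14,-1.66)
def bar(x,dx):
  a=np.radians(-1.66);return [[647+np.cos(a)*(x+dx)-np.sin(a)*y,14+np.sin(a)*(x+dx)+np.cos(a)*y,100] for y in(-60,-20,20,60)]
for n,f0,f1 in(('scene','s0','s7'),('top','t0','t7')):
  print(n,'shift px for 18mm',(px(n,bar(26,18))-px(n,bar(26,0))).mean(0))
  for f in(f0,f1):
    im=cv2.GaussianBlur(cv2.cvtColor(cv2.imread(f'pics/{f}_raw.png'),6),(3,3),0).astype(np.float32)
    for dx in range(-14,40,3):
      pr=[]
      for y in np.arange(-65,-10,5):
        a=np.radians(-1.66);P=[647+np.cos(a)*(26+dx)-np.sin(a)*y,14+np.sin(a)*(26+dx)+np.cos(a)*y,100];u=px(n,P)[0];pr.append(cv2.getRectSubPix(im,(1,1),tuple(u.tolist()))[0,0])
      print(dx,int(np.mean(pr)),end=' | ')
    print()
"
```

```text
14.75 [ 661.9 -159.9  173.8] x [-0.03  -1.    -0.001] y [-1.     0.03  -0.005] z [ 0.005  0.    -1.   ] 85.6156687103892 0.0 [-0.2  1.  -1. ]
scene shift px for 18mm [ 4.40660161 -1.97580618]
-14 87 | -11 105 | -8 130 | -5 155 | -2 171 | 1 172 | 4 156 | 7 136 | 10 121 | 13 116 | 16 117 | 19 117 | 22 110 | 25 96 | 28 81 | 31 70 | 34 66 | 37 69 | 
-14 79 | -11 84 | -8 90 | -5 90 | -2 92 | 1 93 | 4 96 | 7 100 | 10 103 | 13 104 | 16 104 | 19 104 | 22 100 | 25 92 | 28 80 | 31 70 | 34 66 | 37 69 | 
top shift px for 18mm [ 0.08815058 -5.83387201]
-14 69 | -11 69 | -8 82 | -5 104 | -2 122 | 1 129 | 4 126 | 7 114 | 10 99 | 13 88 | 16 85 | 19 87 | 22 89 | 25 91 | 28 93 | 31 95 | 34 96 | 37 98 | 
-14 60 | -11 59 | -8 59 | -5 59 | -2 59 | 1 60 | 4 60 | 7 61 | 10 64 | 13 71 | 16 78 | 19 82 | 22 82 | 25 78 | 28 75 | 31 76 | 34 81 | 37 87 |
```

The bar peak moved about 18 mm toward +x, so the keeper is held open by the wedge. Next I'll go above the used filter.

Call:
{"op": "drive_tool", "data": {
  "targets": [
    [-1,-20,3,0,-8],
    [-1,-40,6,0,-16],
    [-1,-60,9,0,-24],
    [-1,-80,12,0,-32],
    [0.3,-100,15,0,-40],
    [0.3,-120,18,0,-48],
    [0.3,-140,21,0,-56],
    [0.3,-160,23,0,-64],
    [0.3,-173.6,23.6,0,-72],
    [0.3,-173.6,23.6,0,-80],
    [0.3,-173.6,23.6,0,-90],
    [0.3,-173.6,23.6,0,-90]
  ]
}}

```text
clock: 16.05
position: [641.7, 14.2, 168.8]
ee_rot: [1.0, -0.014, -0.002, 0.0]
contact_force: [-0.8, 0.5, -0.3]
gripper_width: 29.8
grasp_force: 0.0
```

```bash
cat > to.py <<'E'
from h import *
import sys
x,y,zt,ang=map(float,sys.argv[1:5])
s,m=st();d=m.T@(np.array([x,y,zt-37])-s['position']);a=np.degrees(np.arctan2(m[1,0],m[0,0]))
print('shift',np.round(d,1),'roll',round((a-ang+180)%360-180,1),'j6',round(s['joints'][5],2))
E
python3 to.py 643.5 14.2 56 -1.66
```

```text
16.05 [641.7  14.2 168.8] x [ 1.    -0.029 -0.004] y [-0.029 -1.     0.001] z [-0.004 -0.001 -1.   ] 29.757896785376957 0.0 [-0.8  0.5 -0.3]
shift [  2.3  -0.2 149.8] roll 0.0 j6 1.27
```

Call:
{"op": "drive_tool", "data": {
  "targets": [
    [0.3,0,0,40,0],
    [0.3,0,0,80,0],
    [0.3,0,0,105,0],
    [0.3,0,0,120,0],
    [0.3,0,0,132,0],
    [0.3,0,0,142,0],
    [0.3,0,0,148,0],
    [0.3,0,0,148,0],
    [0.3,0,0,148,0]
  ]
}}

```text
clock: 16.95
position: [643.3, 14.2, 23.6]
ee_rot: [1.0, -0.015, 0.001, -0.0]
contact_force: [0.0, -0.2, 1.0]
gripper_width: 30.2
grasp_force: 0.0
```

Call:
{"op": "drive_tool", "data": {
  "targets": [
    [1,0,0,0,0],
    [1,0,0,0,0],
    [1,0,0,0,0],
    [1,0,0,0,0]
  ]
}}

```text
clock: 17.35
position: [643.4, 14.2, 23.9]
ee_rot: [1.0, -0.015, 0.001, -0.0]
contact_force: [-0.7, 0.6, 4.0]
gripper_width: 8.8
grasp_force: 60.1
```

Call:
{"op": "drive_tool", "data": {
  "targets": [
    [0.8,0,0,-5,0],
    [0.8,0,0,-15,0],
    [0.8,0,0,-30,0],
    [0.8,0,0,-50,0]
  ]
}}

```text
clock: 17.75
position: [642.0, 14.0, 72.8]
ee_rot: [1.0, -0.015, -0.001, 0.0]
contact_force: [1.2, 0.2, -0.8]
gripper_width: 9.0
grasp_force: 59.4
```

Call:
{"op": "drive_tool", "data": {
  "targets": [
    [1,0,0,-30,0],
    [1,0,0,-70,0],
    [1,0,0,-70,0],
    [1,0,0,-70,0]
  ]
}}

```text
clock: 18.15
position: [643.0, 14.3, 144.5]
ee_rot: [1.0, -0.015, 0.001, -0.001]
contact_force: [-0.3, 1.2, -1.8]
gripper_width: 9.3
grasp_force: 59.5
```

```bash
cat > crate.py <<'E'
from h import *
def mask(f,n):
    im=cv2.imread(f'pics/{f}_raw.png');h=cv2.cvtColor(im,cv2.COLOR_BGR2HSV)
    m=cv2.inRange(h,(82,55,60),(105,255,255));k=np.zeros_like(m)
    a=(150,170,270,235) if n=='scene' else (135,175,225,240)
    k[a[1]:a[3],a[0]:a[2]]=m[a[1]:a[3],a[0]:a[2]];return k
def rep(f,n):
    k=mask(f,n);v,u=np.where(k>0);print(f,n,len(u),u.mean().round(1),v.mean().round(1),'u',u.min(),u.max(),'v',v.min(),v.max())
E
python3 -c "
from crate import *
snap('scene','s8');snap('top','t8')
for f in('s0','s1','s5','s7','s8'):rep(f,'scene')
for f in('t0','t7','t8'):rep(f,'top')"
python3 to.py 463.5 65.2 150 3.4
```

```text
s0 scene 1581 199.9 189.7 u 171 226 v 170 212
s1 scene 1582 199.9 189.8 u 171 226 v 170 212
s5 scene 1602 199.8 189.6 u 171 226 v 170 212
s7 scene 1582 199.9 189.8 u 171 226 v 170 212
s8 scene 1584 199.8 189.8 u 171 226 v 170 212
t0 top 1279 176.0 208.9 u 154 198 v 193 225
t7 top 435 190.1 207.9 u 183 198 v 193 222
t8 top 1286 176.0 208.9 u 154 198 v 193 225
18.25 [641.7  14.  142. ] x [ 1.    -0.03  -0.002] y [-0.03 -1.    0.  ] z [-0.002  0.    -1.   ] 8.979606374730785 59.52045679092407 [ 0.3  0.2 -0.9]
shift [-179.6  -45.7   29.4] roll -5.1 j6 1.27
```

Call:
{"op": "drive_tool", "data": {
  "targets": [
    [1,-30,-7,0,-5.1],
    [1,-65,-14,0,-5.1],
    [1,-100,-21,0,-5.1],
    [1,-135,-29,0,-5.1],
    [1,-165,-36,0,-5.1],
    [1,-185,-40.5,0,-5.1],
    [1,-185,-40.5,0,-5.1],
    [1,-185,-40.5,30,-5.1],
    [1,-185,-40.5,60,-5.1],
    [1,-185,-40.5,80,-5.1],
    [1,-185,-40.5,80,-5.1]
  ]
}}

```text
clock: 19.35
position: [457.0, 58.8, 59.7]
ee_rot: [1.0, 0.029, -0.004, 0.002]
contact_force: [-0.6, -0.3, -0.2]
gripper_width: 8.9
grasp_force: 59.4
```

```bash
python3 to.py 457.6 60 54.8 3.4
```

```text
19.35 [457.   58.8  59.7] x [ 0.998  0.058 -0.008] y [ 0.058 -0.998  0.003] z [-0.008 -0.004 -1.   ] 8.930258444543915 59.44736838340759 [-0.6 -0.3 -0.2]
shift [ 1.  -1.3 41.9] roll -0.1 j6 1.15
```

Call:
{"op": "drive_tool", "data": {
  "targets": [
    [1,0,0,15,0],
    [1,0,0,28,0],
    [1,0,0,34,0],
    [1,0,0,37,0],
    [1,0,0,38,0],
    [1,0,0,39,0],
    [1,0,0,39,0]
  ]
}}

```text
clock: 20.05
position: [459.4, 60.3, 24.3]
ee_rot: [1.0, 0.03, 0.0, -0.0]
contact_force: [-0.4, 0.0, -1.3]
gripper_width: 9.0
grasp_force: 59.4
```

Call:
{"op": "drive_tool", "data": {
  "targets": [
    [1,0,0,0.7,0],
    [1,0,0,1.4,0],
    [1,0,0,2.0,0],
    [1,0,0,2.0,0]
  ]
}}

```text
clock: 20.45
position: [459.0, 60.1, 21.9]
ee_rot: [1.0, 0.029, -0.0, 0.0]
contact_force: [-1.0, 0.4, -1.0]
gripper_width: 9.2
grasp_force: 59.4
```

Call:
{"op": "drive_tool", "data": {
  "targets": [
    [1,0,0,1,0],
    [1,0,0,2,0],
    [1,0,0,3,0],
    [1,0,0,3,0]
  ]
}}

```text
clock: 20.85
position: [458.9, 60.1, 18.7]
ee_rot: [1.0, 0.029, -0.0, 0.0]
contact_force: [0.5, 0.1, -0.0]
gripper_width: 8.7
grasp_force: 59.4
```

Call:
{"op": "drive_tool", "data": {
  "targets": [
    [1,0,0,0.7,0],
    [1,0,0,1.4,0],
    [1,0,0,1.4,0]
  ]
}}

```text
clock: 21.15
position: [459.1, 60.1, 18.1]
ee_rot: [1.0, 0.03, 0.0, 0.0]
contact_force: [-2.5, 0.2, 5.0]
gripper_width: 8.6
grasp_force: 60.4
```

Contact at 5 N, so the filter is on the crate floor. I'll release it gently.

Call:
{"op": "drive_tool", "data": {
  "targets": [
    [0.75,0,0,-0.3,0],
    [0.72,0,0,-0.3,0],
    [0.68,0,0,-0.3,0],
    [0.63,0,0,-0.3,0],
    [0.55,0,0,-0.3,0],
    [0.5,0,0,-0.3,0],
    [0.5,0,0,-10,0],
    [0.5,0,0,-30,0],
    [0.5,0,0,-60,0],
    [0.5,0,0,-100,0],
    [0.5,0,0,-130,0],
    [0.5,0,0,-130,0]
  ]
}}

```text
clock: 22.35
position: [462.2, 61.3, 152.9]
ee_rot: [1.0, 0.03, 0.005, -0.002]
contact_force: [0.0, 0.2, 0.5]
gripper_width: 21.0
grasp_force: 0.0
```

```bash
python3 -c "
from h import *
# new filter positions: top edges of black in z1
T=lambda u,v:(140+u/3.8,120+v/3.8)
print(w('top',[T(613,222),T(601,222),T(604,301),T(590,301)],88).round(1)); print(w('top',[T(674,231),T(662,231),T(664,312),T(648,312)],88).round(1))
a=np.radians(-9.65)
for y in(48,0,-48): print(y,506-np.sin(a)*y,-378.5+np.cos(a)*y)
# refine stand yaw using mask of plywood in t1/t0: minAreaRect
im=cv2.imread('pics/t0_raw.png');h=cv2.cvtColor(im,cv2.COLOR_BGR2HSV)
sub=np.zeros(im.shape[:2],np.uint8);sub[170:215,280:345]=255
m=cv2.inRange(h,(8,70,110),(25,255,255))&sub
c=max(cv2.findContours(m,0,1)[0],key=cv2.contourArea);r=cv2.minAreaRect(cv2.convexHull(c));b=cv2.boxPoints(r)
print(r);W=w('top',b,40);print(W.round(1),W.mean(0))
snap('scene','s9');s=cv2.cvtColor(cv2.imread('pics/s9_raw.png'),6);s0=cv2.cvtColor(cv2.imread('pics/s0_raw.png'),6)
"; python3 to.py 500 -300 220 -9.65
```

```text
[[ 542.1 -337.3   88. ]
 [ 542.4 -327.7   88. ]
 [ 479.3 -327.4   88. ]
 [ 479.6 -316.3   88. ]]
[[ 533.5 -385.5   88. ]
 [ 533.8 -376.    88. ]
 [ 469.1 -374.6   88. ]
 [ 469.5 -361.9   88. ]]
48 514.0461980945114 -331.1791938337492
0 506.0 -378.5
-48 497.95380190548855 -425.8208061662508
((312.4999694824219, 192.0), (51.31930160522461, 30.56349754333496), 8.746162414550781)
[[ 472.2 -288.5   40. ]
 [ 566.6 -306.8   40. ]
 [ 537.2 -464.7   40. ]
 [ 443.1 -445.2   40. ]] [ 504.78384364 -376.25878227   40.        ]
22.4 [460.4  60.8 150.4] x [0.998 0.059 0.006] y [ 0.059 -0.998 -0.002] z [ 0.006  0.003 -1.   ] 21.341348547994546 0.0 [ 0.6 -0.5 -0.6]
shift [ 18.4 362.5 -33.4] roll 13.0 j6 1.15
```

```bash
python3 to.py 512.5 -329.5 187 -10.2
```

```text
22.4 [460.4  60.8 150.4] x [0.998 0.059 0.006] y [ 0.059 -0.998 -0.002] z [ 0.006  0.003 -1.   ] 21.341348547994546 0.0 [ 0.6 -0.5 -0.6]
shift [ 28.9 392.7  -0.4] roll 13.6 j6 1.15
```

Call:
{"op": "drive_tool", "data": {
  "targets": [
    [0.3,29,40,0,7],
    [0.3,29,85,0,13.6],
    [0.3,29,130,0,13.6],
    [0.3,29,175,0,13.6],
    [0.3,29,220,0,13.6],
    [0.3,29,265,0,13.6],
    [0.3,29,310,0,13.6],
    [0.3,29,350,0,13.6],
    [0.3,29,380,0,13.6],
    [0.3,29,393,0,13.6],
    [0.3,29,393,0,13.6],
    [0.3,29,393,0,13.6]
  ]
}}

```text
clock: 23.6
position: [510.5, -329.7, 146.7]
ee_rot: [0.996, -0.089, -0.001, -0.0]
contact_force: [-0.3, 0.5, 0.6]
gripper_width: 29.9
grasp_force: 0.0
```

```bash
python3 to.py 512.5 -329.5 61 -10.2
python3 -c "
from crate import *
snap('top','t10');snap('scene','s10');rep('t10','top');rep('s10','scene')
# dark pixels in crate & finger check: crop for later
cv2.imwrite('pics/v9.png',np.hstack([cv2.resize(cv2.imread('pics/t10_raw.png')[120:245,140:240],(400,500)),cv2.resize(cv2.imread('pics/s10_raw.png')[100:265,165:345],(400,500))[:, :]]))"
```

```text
23.6 [ 510.5 -329.7  146.7] x [ 0.984 -0.178 -0.002] y [-0.178 -0.984 -0.001] z [-0.002  0.001 -1.   ] 29.936157503579473 0.0 [-0.3  0.5  0.6]
shift [  2.1  -0.5 122.7] roll -0.0 j6 1.7
t10 top 1151 176.8 208.8 u 154 198 v 193 225
s10 scene 1220 200.8 192.4 u 171 226 v 170 212
```

Call:
{"op": "drive_tool", "data": {
  "targets": [
    [0.3,2,-0.5,40,0],
    [0.3,2,-0.5,70,0],
    [0.3,2,-0.5,90,0],
    [0.3,2,-0.5,105,0],
    [0.3,2,-0.5,115,0],
    [0.3,2,-0.5,122,0],
    [0.3,2,-0.5,123,0],
    [0.3,2,-0.5,123,0]
  ]
}}

```text
clock: 24.5
position: [513.7, -330.3, 25.1]
ee_rot: [0.996, -0.089, 0.0, 0.0]
contact_force: [0.9, 0.4, -0.7]
gripper_width: 30.0
grasp_force: 0.0
```

Call:
{"op": "drive_tool", "data": {
  "targets": [
    [0.5,0,0,0,0],
    [0.8,0,0,0,0],
    [0.8,0,0,0,0],
    [0.8,0,0,0,0]
  ]
}}

```text
clock: 24.9
position: [513.7, -330.6, 25.4]
ee_rot: [0.996, -0.089, 0.001, 0.0]
contact_force: [0.4, 1.3, 4.0]
gripper_width: 9.2
grasp_force: 37.3
```

Call:
{"op": "drive_tool", "data": {
  "targets": [
    [1,0,0,-5,0],
    [1,0,0,-15,0],
    [1,0,0,-30,0],
    [1,0,0,-60,0],
    [1,0,0,-90,0],
    [1,0,-30,-120,-4],
    [1,0,-70,-130,-8.5],
    [1,0,-110,-130,-8.5],
    [1,0,-110,-130,-8.5],
    [1,0,-110,-130,-8.5]
  ]
}}

```text
clock: 25.9
position: [532.8, -221.2, 155.1]
ee_rot: [1.0, -0.014, 0.0, 0.0]
contact_force: [-0.1, -0.2, -1.0]
gripper_width: 9.2
grasp_force: 59.0
```

```bash
cat > held.py <<'E'
from ov import *
import sys
n=sys.argv[1];s,m=st();arm.get_image('top');s=arm.read_state();snap('scene','h'+n);p=s['position']+[0,0,37]
a=cv2.imread('pics/s0_raw.png').astype(int);b=cv2.imread(f'pics/h{n}_raw.png');g=cv2.cvtColor(b,6).astype(int)
z0=p[2]-54.4
F=lambda x,z:p*[1,1,0]+m@np.array([x,0,0])*[1,1,0]+[0,0,z]
from scipy.optimize import least_squares
gf=cv2.GaussianBlur(g.astype(np.float32),(3,3),0)
for dz in(8,14,20,26):
    xs=np.arange(-50,50.1,1);u=np.array([px('scene',F(x,z0+dz))[0] for x in xs],np.float32)
    pr=cv2.remap(gf,u[:,0].reshape(1,-1),u[:,1].reshape(1,-1),1)[0]
    print(dz,u[50].round(0),pr[::4].astype(int).tolist())
    d=np.gradient(pr);i=d[:50].argmin();j=50+d[50:].argmax();print('edges',xs[i],xs[j],'centre',(xs[i]+xs[j])/2)
E
python3 held.py a
```

```text
25.9 [ 532.8 -221.2  155.1] x [ 1.    -0.028  0.   ] y [-0.028 -1.     0.   ] z [ 0. -0. -1.] 9.180624787044643 58.97015690803528 [-0.1 -0.2 -1. ]
8 [287. 179.] [57, 58, 58, 49, 32, 30, 33, 34, 33, 32, 32, 33, 33, 33, 33, 33, 34, 33, 33, 31, 31, 54, 98, 124, 125, 125]
edges -36.0 38.0 centre 1.0
14 [287. 177.] [57, 59, 57, 52, 35, 29, 32, 33, 34, 34, 33, 33, 33, 33, 34, 35, 35, 35, 35, 33, 33, 55, 98, 125, 124, 104]
edges -35.0 38.0 centre 1.5
20 [287. 175.] [57, 66, 81, 71, 37, 29, 33, 34, 34, 33, 34, 35, 35, 35, 35, 33, 32, 34, 34, 32, 32, 50, 90, 91, 64, 47]
edges -36.0 37.0 centre 0.5
26 [287. 172.] [67, 88, 97, 86, 42, 27, 33, 34, 35, 34, 32, 32, 34, 34, 32, 32, 35, 34, 33, 33, 32, 42, 50, 45, 35, 37]
edges -35.0 33.0 centre -1.0
```

```bash
python3 to.py 646.3 14.1 192 -1.66
```

```text
26.0 [ 532.5 -222.5  154.6] x [ 1.    -0.031 -0.   ] y [-0.031 -1.     0.   ] z [-0. -0. -1.] 8.646369945059304 58.968425989151 [ 1.  -0.3 -0.7]
shift [ 106.5 -240.    -0.5] roll -0.1 j6 1.66
```

Call:
{"op": "drive_tool", "data": {
  "targets": [
    [1,15,-30,0,0],
    [1,30,-70,0,0],
    [1,50,-110,0,0],
    [1,70,-150,0,0],
    [1,90,-190,0,0],
    [1,100,-220,0,0],
    [1,106.5,-240,0,0],
    [1,106.5,-240,0,0],
    [1,106.5,-240,20,0],
    [1,106.5,-240,45,0],
    [1,106.5,-240,60,0],
    [1,106.5,-240,60,0]
  ]
}}

```text
clock: 27.2
position: [643.9, 12.5, 91.6]
ee_rot: [1.0, -0.016, -0.003, 0.001]
contact_force: [-0.9, 0.2, -0.8]
gripper_width: 8.5
grasp_force: 59.0
```

```bash
python3 to.py 646.3 14.1 110 -1.66;python3 to.py 646.3 14.1 110 -1.66
```

```text
27.2 [643.9  12.5  91.6] x [ 0.999 -0.033 -0.007] y [-0.033 -0.999  0.001] z [-0.007 -0.001 -1.   ] 8.493178523292361 59.04672145843506 [-0.9  0.2 -0.8]
shift [ 2.5 -1.7 18.6] roll -0.2 j6 1.27
27.2 [643.9  12.5  91.6] x [ 0.999 -0.033 -0.007] y [-0.033 -0.999  0.001] z [-0.007 -0.001 -1.   ] 8.493178523292361 59.04672145843506 [-0.9  0.2 -0.8]
shift [ 2.5 -1.7 18.6] roll -0.2 j6 1.27
```

Call:
{"op": "drive_tool", "data": {
  "targets": [
    [1,0,0,0,0],
    [1,0,0,0,0]
  ]
}}

```text
clock: 27.4
position: [647.2, 13.9, 96.0]
ee_rot: [1.0, -0.015, 0.001, -0.0]
contact_force: [-0.6, 0.4, -0.2]
gripper_width: 8.9
grasp_force: 59.0
```

```bash
python3 to.py 646.3 14.1 110 -1.66
```

```text
27.4 [647.2  13.9  96. ] x [ 1.    -0.031  0.002] y [-0.031 -1.    -0.   ] z [ 0.002  0.    -1.   ] 8.919184078554036 59.04791235923767 [-0.6  0.4 -0.2]
shift [-1.  -0.2 23. ] roll -0.1 j6 1.27
```

Call:
{"op": "drive_tool", "data": {
  "targets": [
    [1,-0.7,-0.2,10,0],
    [1,-0.7,-0.2,20,0],
    [1,-0.7,-0.2,26,0],
    [1,-0.7,-0.2,30,0],
    [1,-0.7,-0.2,33,0],
    [1,-0.7,-0.2,36,0],
    [1,-0.7,-0.2,36,0]
  ]
}}

```text
clock: 28.1
position: [645.5, 14.8, 58.0]
ee_rot: [1.0, -0.015, -0.0, 0.0]
contact_force: [-0.2, 0.1, -1.0]
gripper_width: 8.6
grasp_force: 59.1
```

Call:
{"op": "drive_tool", "data": {
  "targets": [
    [1,0,0,5,0],
    [1,0,0,10,0],
    [1,0,0,15,0],
    [1,0,0,20,0],
    [1,0,0,24,0],
    [1,0,0,26,0],
    [1,0,0,28,0],
    [1,0,0,28,0]
  ]
}}

```text
clock: 28.9
position: [645.6, 14.8, 30.3]
ee_rot: [1.0, -0.015, -0.0, 0.0]
contact_force: [0.2, -0.3, -1.1]
gripper_width: 8.6
grasp_force: 59.1
```

Call:
{"op": "drive_tool", "data": {
  "targets": [
    [1,0,0,1,0],
    [1,0,0,2,0],
    [1,0,0,3,0],
    [1,0,0,4,0],
    [1,0,0,4,0]
  ]
}}

```text
clock: 29.4
position: [645.6, 14.8, 26.3]
ee_rot: [1.0, -0.015, -0.0, 0.0]
contact_force: [-0.4, 0.0, -0.7]
gripper_width: 9.2
grasp_force: 59.1
```

Call:
{"op": "drive_tool", "data": {
  "targets": [
    [1,0,0,0.7,0],
    [1,0,0,1.4,0],
    [1,0,0,1.4,0]
  ]
}}

```text
clock: 29.7
position: [645.8, 14.9, 25.5]
ee_rot: [1.0, -0.015, 0.0, 0.0]
contact_force: [-0.4, -0.2, 1.7]
gripper_width: 8.6
grasp_force: 59.4
```

Call:
{"op": "drive_tool", "data": {
  "targets": [
    [1,0,0,0.6,0],
    [1,0,0,0.6,0]
  ]
}}

```text
clock: 29.9
position: [645.8, 14.8, 25.5]
ee_rot: [1.0, -0.015, 0.0, 0.0]
contact_force: [-2.9, -0.2, 4.9]
gripper_width: 8.5
grasp_force: 60.0
```

Call:
{"op": "drive_tool", "data": {
  "targets": [
    [0.75,0,0,0,0],
    [0.7,0,0,0,0],
    [0.62,0,0,0,0],
    [0.5,0,0,0,0],
    [0.3,0,0,0,0],
    [0.3,0,0,0,0],
    [0.3,0,0,-20,0],
    [0.3,0,0,-50,0],
    [0.3,0,0,-90,0],
    [0.3,0,0,-125,0],
    [0.3,0,0,-125,0],
    [0.3,0,0,-125,0]
  ]
}}

```text
clock: 31.1
position: [645.9, 15.0, 150.5]
ee_rot: [1.0, -0.015, 0.001, -0.001]
contact_force: [-0.5, -0.0, -0.8]
gripper_width: 30.0
grasp_force: 0.0
```

```bash
python3 to.py 503.7 -377 187 -10.2
```

```text
31.1 [645.9  15.  150.5] x [ 1.    -0.03   0.002] y [-0.03  -1.    -0.001] z [ 0.002  0.001 -1.   ] 30.01484523089771 0.0 [-0.5 -0.  -0.8]
shift [-1.303e+02  3.962e+02 -2.000e-01] roll 8.5 j6 1.27
```

Call:
{"op": "drive_tool", "data": {
  "targets": [
    [0.3,-15,40,0,4],
    [0.3,-30,85,0,8.5],
    [0.3,-45,130,0,8.5],
    [0.3,-60,175,0,8.5],
    [0.3,-75,220,0,8.5],
    [0.3,-90,265,0,8.5],
    [0.3,-105,310,0,8.5],
    [0.3,-118,350,0,8.5],
    [0.3,-125,380,0,8.5],
    [0.3,-128.6,396.7,0,8.5],
    [0.3,-128.6,396.7,0,8.5],
    [0.3,-128.6,396.7,0,8.5]
  ]
}}

```text
clock: 32.3
position: [504.9, -377.2, 148.3]
ee_rot: [0.996, -0.089, -0.001, -0.001]
contact_force: [0.4, 0.6, -0.3]
gripper_width: 29.4
grasp_force: 0.0
```

Call:
{"op": "drive_tool", "data": {
  "targets": [
    [0.3,0,0,0,0],
    [0.3,0,0,0,0]
  ]
}}

```text
clock: 32.5
position: [505.7, -376.6, 149.5]
ee_rot: [0.996, -0.088, -0.0, -0.0]
contact_force: [1.1, 0.0, 0.8]
gripper_width: 30.1
grasp_force: 0.0
```

```bash
python3 to.py 505.5 -377.5 62.4 -10.2
```

```text
32.5 [ 505.7 -376.6  149.5] x [ 0.984 -0.176 -0.   ] y [-0.176 -0.984 -0.   ] z [-0.  0. -1.] 30.05490199663036 0.0 [1.1 0.  0.8]
shift [-1.000e-01  9.000e-01  1.241e+02] roll 0.1 j6 1.78
```

Call:
{"op": "drive_tool", "data": {
  "targets": [
    [0.3,0,0.9,40,0],
    [0.3,0,0.9,70,0],
    [0.3,0,0.9,90,0],
    [0.3,0,0.9,105,0],
    [0.3,0,0.9,115,0],
    [0.3,0,0.9,122,0],
    [0.3,0,0.9,124,0],
    [0.3,0,0.9,124,0]
  ]
}}

```text
clock: 33.3
position: [505.5, -378.7, 25.9]
ee_rot: [0.996, -0.089, 0.0, 0.0]
contact_force: [-1.0, -0.5, -0.1]
gripper_width: 30.1
grasp_force: 0.0
```

Call:
{"op": "drive_tool", "data": {
  "targets": [
    [0.5,0,0,0,0],
    [0.8,0,0,0,0],
    [0.8,0,0,0,0],
    [0.8,0,0,0,0],
    [0.8,0,0,0,0]
  ]
}}

```text
clock: 33.8
position: [505.6, -379.1, 26.4]
ee_rot: [0.996, -0.089, 0.001, 0.0]
contact_force: [-1.0, -0.3, 3.6]
gripper_width: 9.5
grasp_force: 36.6
```

Call:
{"op": "drive_tool", "data": {
  "targets": [
    [1,0,0,-5,0],
    [1,0,0,-15,0],
    [1,0,0,-30,0],
    [1,0,0,-60,0],
    [1,0,0,-90,0],
    [1,0,-30,-120,-4],
    [1,0,-70,-130,-8.5],
    [1,0,-115,-130,-8.5],
    [1,0,-158,-130,-8.5],
    [1,0,-158,-130,-8.5],
    [1,0,-158,-130,-8.5],
    [1,0,-158,-130,-8.5]
  ]
}}

```text
clock: 35.0
position: [532.9, -223.7, 155.6]
ee_rot: [1.0, -0.015, -0.0, 0.0]
contact_force: [0.1, -0.5, -1.2]
gripper_width: 9.1
grasp_force: 59.1
```

```bash
python3 held.py b; python3 to.py 646 60 193 -1.66
```

```text
35.0 [ 532.9 -223.7  155.6] x [ 1.    -0.031 -0.   ] y [-0.031 -1.     0.   ] z [-0. -0. -1.] 9.13162845248976 59.08778786659241 [ 0.1 -0.5 -1.2]
8 [288. 179.] [56, 59, 57, 45, 31, 32, 35, 35, 34, 33, 34, 33, 34, 34, 35, 34, 33, 34, 33, 32, 33, 65, 114, 129, 124, 125]
edges -38.0 36.0 centre -1.0
14 [288. 177.] [57, 58, 58, 49, 31, 31, 33, 34, 34, 35, 34, 33, 35, 35, 35, 35, 34, 34, 35, 33, 31, 64, 117, 128, 121, 96]
edges -38.0 35.0 centre -1.5
20 [288. 175.] [56, 69, 86, 61, 31, 30, 32, 33, 34, 36, 35, 35, 35, 34, 35, 34, 34, 35, 35, 33, 33, 68, 104, 87, 59, 44]
edges -38.0 34.0 centre -2.0
26 [288. 172.] [74, 91, 100, 76, 33, 31, 33, 33, 34, 35, 33, 32, 32, 32, 32, 33, 34, 35, 34, 33, 33, 51, 54, 43, 37, 40]
edges -38.0 34.0 centre -2.0
35.1 [ 532.8 -224.2  155.4] x [ 0.999 -0.032 -0.   ] y [-0.032 -0.999  0.   ] z [-0. -0. -1.] 8.865384924630021 59.08783435821533 [-0.1 -0.9 -1.2]
shift [ 104.1 -287.7   -0.7] roll -0.2 j6 1.66
```

Call:
{"op": "drive_tool", "data": {
  "targets": [
    [1,15,-35,0,0],
    [1,30,-75,0,0],
    [1,50,-120,0,0],
    [1,70,-165,0,0],
    [1,85,-210,0,0],
    [1,98,-250,0,0],
    [1,107.7,-280,0,0],
    [1,107.7,-290,0,0],
    [1,107.7,-290.2,20,0],
    [1,107.7,-290.2,45,0],
    [1,107.7,-290.2,58,0],
    [1,107.7,-290.2,58,0]
  ]
}}

```text
clock: 36.3
position: [647.8, 62.0, 94.9]
ee_rot: [1.0, -0.016, -0.003, 0.001]
contact_force: [-0.4, 0.3, -0.6]
gripper_width: 8.9
grasp_force: 59.1
```

Call:
{"op": "drive_tool", "data": {
  "targets": [
    [1,0,0,0,0],
    [1,0,0,0,0],
    [1,0,0,0,0]
  ]
}}

```text
clock: 36.6
position: [650.3, 63.6, 99.0]
ee_rot: [1.0, -0.015, 0.001, -0.0]
contact_force: [1.1, 0.2, -0.7]
gripper_width: 9.1
grasp_force: 59.1
```

```bash
python3 to.py 649.6 62.4 63.4 -1.66
```

```text
36.6 [650.3  63.6  99. ] x [ 1.    -0.03   0.002] y [-0.03  -1.    -0.001] z [ 0.002  0.001 -1.   ] 9.066818522497597 59.07935857772827 [ 1.1  0.2 -0.7]
shift [-0.9  1.2 72.6] roll -0.1 j6 1.2
```

Call:
{"op": "drive_tool", "data": {
  "targets": [
    [1,-0.7,1,10,0],
    [1,-0.7,1,20,0],
    [1,-0.7,1,26,0],
    [1,-0.7,1,30,0],
    [1,-0.7,1,34,0],
    [1,-0.7,1,37,0],
    [1,-0.7,1,40,0],
    [1,-0.7,1,40,0]
  ]
}}

```text
clock: 37.4
position: [648.5, 62.6, 57.1]
ee_rot: [1.0, -0.015, -0.0, 0.0]
contact_force: [-0.3, 0.0, -0.1]
gripper_width: 8.9
grasp_force: 59.1
```

Call:
{"op": "drive_tool", "data": {
  "targets": [
    [1,0,0,5,0],
    [1,0,0,10,0],
    [1,0,0,15,0],
    [1,0,0,20,0],
    [1,0,0,24,0],
    [1,0,0,26,0],
    [1,0,0,27,0],
    [1,0,0,27,0]
  ]
}}

```text
clock: 38.2
position: [648.8, 62.6, 30.4]
ee_rot: [1.0, -0.015, -0.0, 0.0]
contact_force: [-0.4, -0.6, -0.0]
gripper_width: 8.6
grasp_force: 59.1
```

Call:
{"op": "drive_tool", "data": {
  "targets": [
    [1,0,0,1,0],
    [1,0,0,2,0],
    [1,0,0,2.7,0],
    [1,0,0,3.2,0],
    [1,0,0,3.2,0]
  ]
}}

```text
clock: 38.7
position: [648.7, 62.6, 27.2]
ee_rot: [1.0, -0.015, -0.0, 0.0]
contact_force: [-0.1, 0.5, -0.6]
gripper_width: 9.4
grasp_force: 59.1
```

Call:
{"op": "drive_tool", "data": {
  "targets": [
    [1,0,0,0.7,0],
    [1,0,0,1.2,0],
    [1,0,0,1.6,0],
    [1,0,0,1.6,0]
  ]
}}

```text
clock: 39.1
position: [648.9, 62.7, 26.5]
ee_rot: [1.0, -0.015, 0.0, 0.0]
contact_force: [-2.0, 0.7, 4.4]
gripper_width: 8.9
grasp_force: 59.8
```

Seated at the expected height with 4.4 N. I'll release, rise, and go back to the wedge.

Call:
{"op": "drive_tool", "data": {
  "targets": [
    [0.75,0,0,0,0],
    [0.7,0,0,0,0],
    [0.62,0,0,0,0],
    [0.5,0,0,0,0],
    [0.3,0,0,0,0],
    [0.3,0,0,0,0],
    [0.3,0,0,-20,0],
    [0.3,0,0,-50,0],
    [0.3,0,0,-90,0],
    [0.3,0,0,-135,0],
    [0.3,0,0,-135,0],
    [0.3,0,0,-135,0]
  ]
}}

```text
clock: 40.3
position: [649.3, 62.9, 162.4]
ee_rot: [1.0, -0.015, 0.002, -0.001]
contact_force: [0.1, -0.3, -0.6]
gripper_width: 30.1
grasp_force: 0.0
```

```bash
python3 to.py 660.7 -160 200 -91.7
python3 -c "
from h import *
snap('scene','s11');a=cv2.imread('pics/s7_raw.png').astype(int);b=cv2.imread('pics/s11_raw.png').astype(int)
# wedge still in place? wedge region (z~36 at pocket)
P=px('scene',[[660,-180,36],[660,-170,36],[646,-200,20],[646,-190,10]]);print(P.round())
h=cv2.cvtColor(b.astype(np.uint8),cv2.COLOR_BGR2HSV);
for f in('s7','s8','s10','s11'):
  h=cv2.cvtColor(cv2.imread(f'pics/{f}_raw.png'),cv2.COLOR_BGR2HSV);m=cv2.inRange(h,(8,80,80),(25,255,255))[150:215,270:345]
  v,u=np.where(m>0);print(f,len(u),u.mean()+270,v.mean()+150)
"
```

```text
40.3 [649.3  62.9 162.4] x [ 1.    -0.03   0.003] y [-0.03  -1.    -0.002] z [ 0.003  0.002 -1.   ] 30.050365380219507 0.0 [ 0.1 -0.3 -0.6]
shift [ 18.1 222.5  -0.9] roll 90.0 j6 1.2
[[306. 190.]
 [304. 189.]
 [308. 200.]
 [306. 201.]]
s7 432 297.5787037037037 187.6574074074074
s8 430 297.4093023255814 187.71627906976744
s10 430 297.4 187.92093023255813
s11 436 297.6605504587156 187.6261467889908
```

Call:
{"op": "drive_tool", "data": {
  "targets": [
    [-0.2,1,25,0,8],
    [-0.2,3,50,0,16],
    [-0.2,5,75,0,24],
    [-0.2,8,100,0,32],
    [-0.2,10,125,0,40],
    [-0.2,12,150,0,48],
    [-0.2,14,175,0,56],
    [-0.2,16,200,0,64],
    [-0.2,18,222.5,0,72],
    [-0.2,18,222.5,0,80],
    [-0.2,18,222.5,0,88],
    [-0.2,18,222.5,0,90]
  ]
}}

```text
clock: 41.55
position: [658.9, -160.6, 158.1]
ee_rot: [-0.695, 0.719, 0.002, -0.001]
contact_force: [0.2, 0.6, 0.5]
gripper_width: 51.3
grasp_force: 0.0
```

Call:
{"op": "drive_tool", "data": {
  "targets": [
    [-0.2,0,0,0,0],
    [-0.2,0,0,0,0]
  ]
}}

```text
clock: 41.75
position: [659.4, -160.2, 159.1]
ee_rot: [-0.697, 0.717, 0.001, -0.001]
contact_force: [-0.1, 0.0, 0.1]
gripper_width: 51.4
grasp_force: 0.0
```

```bash
python3 to.py 660.5 -161 8.5 -91.7
```

```text
41.75 [ 659.4 -160.2  159.1] x [-0.029 -1.    -0.   ] y [-1.     0.029  0.003] z [-0.003  0.    -1.   ] 51.4141501114747 0.0 [-0.1  0.   0.1]
shift [  0.8  -1.7 187.6] roll 0.0 j6 -0.03
```

Call:
{"op": "drive_tool", "data": {
  "targets": [
    [-0.2,1,-1,40,0],
    [-0.2,1,-1,80,0],
    [-0.2,1,-1,120,0],
    [-0.2,1,-1,150,0],
    [-0.2,1,-1,170,0],
    [-0.2,1,-1,180,0],
    [-0.2,1,-1,187,0],
    [-0.2,1,-1,187,0],
    [0.2,1,-1,187,0],
    [1,1,-1,187,0],
    [1,1,-1,187,0],
    [1,1,-1,187,0]
  ]
}}

```text
clock: 42.95
position: [661.1, -161.5, -24.7]
ee_rot: [-0.696, 0.718, -0.0, 0.0]
contact_force: [-3.0, 1.3, 5.9]
gripper_width: 26.8
grasp_force: 59.9
```

Call:
{"op": "drive_tool", "data": {
  "targets": [
    [1,0,0,0,0],
    [1,0,0,0,0]
  ]
}}

```text
clock: 43.15
position: [661.1, -161.5, -24.7]
ee_rot: [-0.696, 0.718, -0.0, 0.0]
contact_force: [-3.1, 0.6, 6.4]
gripper_width: 26.9
grasp_force: 59.9
```

Call:
{"op": "drive_tool", "data": {
  "targets": [
    [1,8,0,-0.3,0],
    [1,18,0,-0.3,0],
    [1,28,0,-0.3,0],
    [1,38,0,-0.3,0],
    [1,48,0,-0.3,0],
    [1,58,0,-0.3,0],
    [1,68,0,-0.3,0],
    [1,80,0,-0.3,0],
    [1,92,0,-0.3,0],
    [1,104,0,-0.3,0],
    [1,112,0,-0.3,0],
    [1,112,0,-0.3,0]
  ]
}}

```text
clock: 44.35
position: [659.0, -275.2, -24.7]
ee_rot: [-0.696, 0.718, -0.002, 0.001]
contact_force: [0.4, -1.5, 4.2]
gripper_width: 26.9
grasp_force: 59.7
```

Call:
{"op": "drive_tool", "data": {
  "targets": [
    [1,0,0,0.5,0],
    [1,0,0,0.5,0],
    [0.25,0,0,0.5,0],
    [0.1,0,0,0.5,0],
    [-0.3,0,0,0.5,0],
    [-0.3,0,0,0.5,0],
    [-0.3,0,0,0.5,0],
    [-0.3,0,0,-20,0],
    [-0.3,0,0,-60,0],
    [-0.3,0,0,-100,0],
    [-0.3,0,0,-145,0],
    [-0.3,0,0,-190,0]
  ]
}}

```text
clock: 45.55
position: [657.3, -273.1, 165.6]
ee_rot: [-0.696, 0.718, 0.0, -0.0]
contact_force: [0.7, -0.9, 0.7]
gripper_width: 55.1
grasp_force: 0.0
```

Call:
{"op": "drive_tool", "data": {
  "targets": [
    [-0.3,50,0,-30,0],
    [-0.3,100,20,-30,0],
    [-0.3,150,50,-30,0],
    [-0.3,190,80,-30,0],
    [-0.3,220,110,-30,0],
    [-0.3,220,110,-30,0],
    [-0.3,220,110,-30,0]
  ]
}}

```text
clock: 46.25
position: [539.4, -491.4, 193.9]
ee_rot: [-0.695, 0.719, 0.0, 0.0]
contact_force: [0.6, -0.8, 0.9]
gripper_width: 55.3
grasp_force: 0.0
```

```bash
python3 -c "
from ov import *
st();snap('top','t12');snap('scene','s12')
A=crop('t12',(140,115,345,255),3.9);B=crop('s12',(165,115,345,250),3)
cv2.imwrite('pics/v10.png',np.hstack([cv2.resize(A,(400,300)),cv2.resize(B,(400,300))]))
C=np.vstack([A[:290,:799],np.zeros((5,799,3),np.uint8)]);D=crop('s12',(165,115,345,215),3)[:300];E=np.zeros((595,799,3),np.uint8);E[:290]=A[10:300,:799];E[295:295+D.shape[0],:D.shape[1]]=D
cv2.imwrite('pics/v11.png',E)"
```

```text
46.25 [ 539.4 -491.4  193.9] x [-0.034 -0.999 -0.   ] y [-0.999  0.034  0.   ] z [-0.  0. -1.] 55.33342563490352 0.0 [ 0.6 -0.8  0.9]
```

View pics/v11.png

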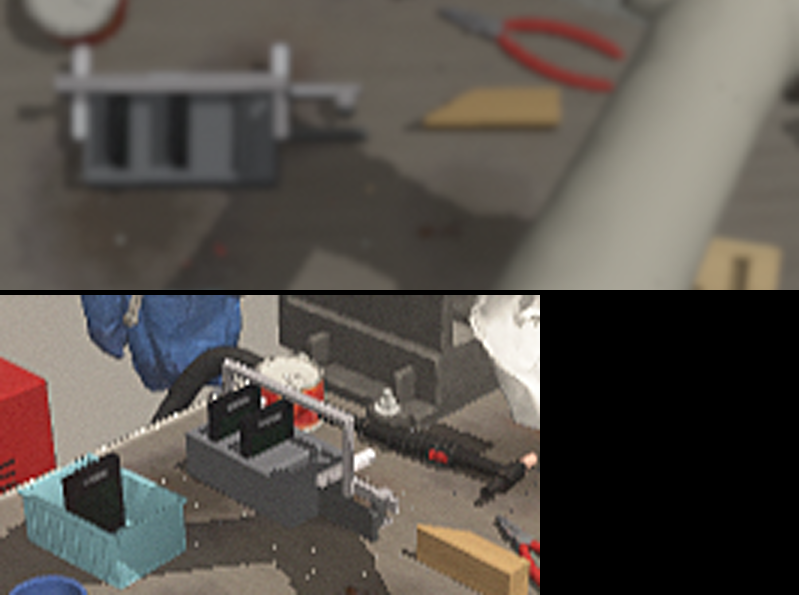

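The final picture shows the keeper shut across the dock (bar at y≈82). Both new filters stand in the dock at (115,130) and (175,130). The wedge lies clear at (500,108), and the used filter stands in the crate at (95,495). I'm handing the job in.

```bash
python3 -c "
from bench import arm
print(arm.job_done())"
```

```text
the job is handed in; nothing more can be done
None
```

The job is handed in: the used filter is in the blue crate, both new filters are upright in the dock with the keeper shut over them, and the wedge lies on the bench clear of the dock. The grip read about 60 N, right at the limit, with brief readings up to 60.4 N.

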